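Refit the bench dust cleaner with its clean filters

TASK

Refit the pottery bench's dust cleaner with its clean filters: slide the thumb latch aside so that the sprung cover pops up, then take the pin tool from its stand, hold the recessed release button down with it and push the filter carriage all the way out. Put the pin tool aside in its stand and hang every saddle filter that stands on the bench astride the carriage's bar, side by side. Then, again holding the button down with the pin tool, push the carriage fully home, put the pin tool back in its stand, and close the cover so that it latches, leaving the clay, the mug and the bowl where they are.

Things in the scene. Friction and masses are not known exactly. Their poses are not given: they have to be found in the camera images.
- cleaner: dust cleaner: grey case fixed to the bench, 225 mm deep (its x, -105 to +120 mm), 320 mm wide (y), deck 143 mm up. Origin on the bench; x points away from its open front, z up. Deck x -105 to -20 mm is a hood over the filters; behind it (x -20 to +112, y -65 to +80 mm) is an open bay under the cover. x, y in the other entries mean this frame
- carriage (a joint): how far the carriage is out of the front (to -x): 0 home, 0.085 m fully out. Friction about 2 N. A tongue under the button meets stop teeth: with the button up the carriage locks at home (2 mm play) and is blocked at about 28 and 56 mm, outward and inward alike, so hold it down all the way, out and home. A pin pressing on the button drags the carriage along: draw it straight up
- bar_mid (a point): middle of the carriage's bar, on its centre line, 80 mm up: polished steel, 12 mm thick, along y, 260 mm free between side arms of its height; 39 mm behind the front panel's inner face. Room for three filters 84 mm apart (y -84, 0, +84 mm). Axes as the cleaner's. Carriage out: 38 mm in front of the hood, free from above; home: under the hood
- panel_top (a point): middle of the top edge of the carriage's front panel, on its outer face (to -x), 139 mm up; the panel is 8 mm thick, 300 mm wide and reaches down to 25 mm above the bench
- button: white release button, 15 mm across, at the bottom of a 16 mm square hole in a black boss on the carriage. Origin: centre of its top, 98 mm up, 18 mm below the boss top (116 mm up), moving with the carriage. Goes 10 mm straight down (1.5 N at first, 5 N at the stop) and frees the carriage from 6 mm on. The pin in the hole, pushed sideways, pushes the carriage
- cover (a joint): angle of the sprung grey cover over the bay: 0 shut, 1.85 rad wide open, where its spring (0.26 N m when shut, 0.11 N m when open) holds it. Hinged along cleaner x on its left (+y) edge; the free edge swings up and over to the left. Pressed fully shut, it catches under the latch by itself
- cover_hinge (a point): middle of the cover's hinge line (cleaner x +45, y +80 mm, 147 mm above the bench)
- cover_edge (a point): middle of the cover's free edge, on its outer face, 153 mm from the hinge line; the cover is 134 mm along the hinge and 6 mm thick, its outer face 150 mm above the bench when shut
- latch (a joint): how far the thumb latch is slid aside, to cleaner -y: 0 at rest (holding the cover), 0.016 m at its stop; it frees the cover from about 0.008 m on. A light spring (about 2 N) brings it back; the cover pops up at once while the latch is held aside
- latch_thumb (a point): middle of the latch's thumb piece: a dark steel block 30 mm along cleaner x, 14 mm along y, standing on the deck 47 mm to the right (-y) of the cover's free edge and reaching 27 mm above the deck; this point is 7 mm under its top
- pin: the pin tool: a steel pin 8 mm thick and 72 mm long under a square wooden handle 20 x 20 mm, 60 mm tall, 0.07 kg. Origin: the pin's tip; z up along it. It starts upright in its stand, tip 0 to 1 mm above the bench, handle from 72 to 132 mm up, resting on the stand. None while held
- stand: the pin tool's wooden stand, a block 60 x 60 mm, 72 mm tall, fixed, with a square 13.5 mm hole right through its middle. Origin: centre of its underside; the pin tool is home when its tip is at this point and it is upright
- filter1: saddle-shaped filter: white ribbed legs, grey ridge and grip tab; 46 mm thick (x), 66 mm long along the ridge (y), 94 mm tall, 0.14 kg. Legs 10 mm thick, 55 mm tall; gap between them 26 mm, open below and at the ends, V roof that seats on the bar. Tab 14 (x) by 28 mm (y), 66 to 94 mm up. Origin: centre of underside; 53 mm below the bar's centre line when hung. None if absent
- filter2: another of the same filters; None if it is not there
- filter3: another of the same filters; None if it is not there
- lump1: a brown lump of clay, 72 mm across, 95 mm tall; leave alone. Origin: centre of its underside
- lump2: a brown lump of clay, 76 mm across, 100 mm tall; leave alone. Origin as lump1
- lump3: a brown lump of clay, 74 mm across, 90 mm tall; leave alone. Origin as lump1
- mug: a terracotta mug, 80 mm across, 90 mm tall; leave alone. Origin: centre of its underside
- bowl: a white bowl, 130 mm across, 55 mm tall; leave alone. Origin: centre of its underside
Things that resemble listed ones, but are neither listed nor needed, are in the scene too. Leave any green or red look-alike of the filter1 alone. Leave any red look-alike of the filter2 alone.

How it is judged:
On the way, in this order (a step that is already met when the one before it is completed fails the run):
1. the cover has sprung open (value of joint cover above 1.3 rad), for 0.2 s.
2. the carriage is pushed out (over 75 mm) while the pin tool holds the release button down (value of joint carriage above 0.075 m and contact force between pin and button above 1 N), for 0.1 s.
3. every filter hangs astride the bar of the pushed-out carriage (x of filter1 in the frame of bar_mid between -0.01 and 0.01 m and y of filter1 in the frame of bar_mid between -0.115 and 0.115 m and z of filter1 in the frame of bar_mid between -0.064 and -0.044 m and angle between each of filter1, filter2, filter3's own z axis and vertical below 0.25 rad and x of filter2 in the frame of bar_mid between -0.01 and 0.01 m and y of filter2 in the frame of bar_mid between -0.115 and 0.115 m and z of filter2 in the frame of bar_mid between -0.064 and -0.044 m and x of filter3 in the frame of bar_mid between -0.01 and 0.01 m and y of filter3 in the frame of bar_mid between -0.115 and 0.115 m and z of filter3 in the frame of bar_mid between -0.064 and -0.044 m and value of joint carriage above 0.06 m and contact force between the fingers and filter1 below 0.1 N and contact force between the fingers and filter2 below 0.1 N and contact force between the fingers and filter3 below 0.1 N), for 0.3 s.
4. the carriage is pushed home again while the pin tool holds the release button down (value of joint carriage below 0.006 m and contact force between pin and button above 1 N), for 0.1 s.
5. the cover is shut (value of joint cover below 0.06 rad), for 0.2 s.
At the end, for the whole second after the job is handed in: Every filter that is there hangs astride the carrier bar (within 10 mm across, upright within about 14 degrees), the carriage is home within 4 mm, the cover is shut and latched (within 0.06 rad, latch back within 6 mm of rest), the pin tool stands upright fully down in its stand, and all is at rest (x of filter1 in the frame of bar_mid between -0.01 and 0.01 m and y of filter1 in the frame of bar_mid between -0.115 and 0.115 m and z of filter1 in the frame of bar_mid between -0.064 and -0.044 m and angle between each of filter1, filter2, filter3's own z axis and vertical below 0.25 rad and x of filter2 in the frame of bar_mid between -0.01 and 0.01 m and y of filter2 in the frame of bar_mid between -0.115 and 0.115 m and z of filter2 in the frame of bar_mid between -0.064 and -0.044 m and x of filter3 in the frame of bar_mid between -0.01 and 0.01 m and y of filter3 in the frame of bar_mid between -0.115 and 0.115 m and z of filter3 in the frame of bar_mid between -0.064 and -0.044 m and horizontal distance between pin and stand below 0.008 m and height (world z) of pin below 0.006 m and angle between pin's own z axis and vertical below 0.12 rad and value of joint carriage below 0.004 m and value of joint cover below 0.06 rad and value of joint latch below 0.006 m and linear speed of each of filter1, filter2, filter3, pin below 0.03 m/s); the robot touches nothing.
It fails at once if a lump of clay, the mug or the bowl is moved more than 30 mm (distance of any of lump1, lump2, lump3, mug, bowl from where it was at the start of the episode above 0.03 m).
Of filter1, filter2, filter3 only 2 to 3 are there at a start; the rules pass over those that are not, and their reading is None.
At some moment in a run one of filter1, filter2, filter3 may be knocked a few centimetres aside while the robot is not near it.
It also fails if it takes over 210 s, if anything falls off the work surface, if the arm or the gripper's body presses on something with over 40 N, if the wrist force passes 120 N, or if a joint passes its speed limit or range.

ROBOT

A 6-joint arm with a two-finger parallel gripper is mounted at the origin on the work surface. World frame = base frame: x ahead of the robot, y to its left, z up, the work surface at z = 0. Lengths are in m, angles in rad, forces in N, time in s.
With the tool pointing down it reaches from about 0.25 to 0.725 m from the base axis. Payload 4 kg.
Tool frame: the origin (TCP) lies midway between the tips of the shut fingers; the grasp point (between the pads) lies 19 mm behind it (bot.grip_point_offset is the distance from the TCP to the grasp point, in m); z points along the fingers, y is the line along which they close (so a half turn about z gives the same grasp; the last joint's range is limited). The gripper opens to 85 mm and grips with 20 to 120 N. Pads are 22 mm wide; open, the fingers measure 114 mm over their backs; the gripper's body (76 mm by 85 mm) begins 54 mm behind the grasp point. The pads swing forward as they close: fully open they stand 13 mm farther back than shut.
Start: joints at [-1.179, 0.241, 0.005, 1.335, 0, 1.571], TCP at [0.191, -0.462, 0.231] pointing down, gripper open.
Joint ranges: [-2.72, 2.72], [-1.05, 1.87], [-1.09, 1.28], [-1.99, 2.15], [-1.42, 1.44], [-3.14, 3.14]. Speed limits (rad/s): [2.79, 2.79, 3.14, 3.14, 3.14, 3.14].

INTERFACE

Orientations are given as a unit quaternion [x, y, z, w].
In Python, from workcell import bot gives the robot as it stands.
- The arm moves only by the tool step_arm, never from a script. Its argument "targets" is text: rows parted by semicolons, each of 7 numbers parted by spaces: the opening, from -1 (shut) to 1 (fully open), so that 0 is half open, then the shift along the world's x, y, z normalised to -1 to 1, where 1 is 0.5 m, then the turn, a rotation vector about the world's x, y, z normalised to -1 to 1, where 1 is pi/4 rad. In form: gripper x y z wx wy wz; .... A call has 1 to 10 rows; each row is the pose to reach, as a shift and turn from the pose commanded when the call began; what a row does not reach only later rows make up. A row lasts 1/12 s, in which the tool goes at most 41.7 mm and 7.16 degrees, less where a joint would pass 70% of its speed; a pose out of reach is approached as far as the arm can. A call with a number of a shift or a turn outside -1 to 1 is refused whole. A call with a gripper value outside its range is refused whole. The fingers move at their own pace and stop on an object; the grip force is fixed at half the most. Time passes only in rows, so rows that repeat a pose let the fingers close. It gives the time, the measured TCP pose, the force, the opening and the grip force at its end, in the units of the state.
- bot.get_obs(): the state, without advancing time (a new reading comes with each control period).
- bot.camera(name): name is "scene" or "top" or "wrist"; returns the picture (480x640x3 uint8, red, green, blue); there is no depth.
- bot.camera_info(name): a dict with "vertical_fov" (degrees; the focal length in pixels is half the picture's height over the tangent of half this angle, whatever the lens; pixels are square), "cx", "cy" (the principal point, pixels), "pose" (4x4, takes a point from camera to world coordinates). Camera axes: x right, y up, looking along -z (the intrinsics and any distortion apply to the point x, -y, -z); pixel columns grow to the right and rows downward; lengths in m; the calibration is good to about 2 mm. A picture is of the moment at which its call begins: read the wrist's pose just before it. camera_info takes no time and is no camera call; for the wrist camera it gives the pose at the moment of the call.
- bot.job_done(): hands the job in; it is judged then, once.
The state is a dict: "clock": time; "joint_pos": joint angles; "joint_vel": joint speeds; "tau": joint torques, N m; "eef_pos": TCP position; "tool_rot": TCP orientation; "ft_force": force on the tool from outside, world axes, zero at the start; "ft_torque": the same for the moment, N m; "grip_width": finger opening in m; "grasp_force": force on a finger pad.
Only numpy, scipy, OpenCV 4.12 (cv2) and the standard library are available. Lean on these libraries where they do the work, as an engineer would, in place of code of your own. Each camera call takes 0.05 s, during which the arm holds its last target. There are 200 camera calls.

## Working session

There is one attempt and no reset: what is moved stays moved. The work goes in short steps, Python scripts to look and compute and a tool call to move; the robot and the scene stay as the last step left them, time stands still between calls to the robot, and variables do not carry over. Pictures are saved under pics/ and viewed, at most 14 in all, crops included, and the job is handed in when it is done.

Besides the shell and the picture viewer there is one more tool, called after "Request:" as name(argument=value, ...) on one line, values as JSON. step_arm: Moves the arm, as the interface text tells. Scaled input: -1 to 1 covers 0.5 m each way for a shift and pi/4 rad each way for a turn. Its arguments: {"type":"object","properties":{"targets":{"type":"string"}},"required":["targets"]}

```bash
ls; mkdir -p pics
python3 - <<'E'
from workcell import bot
import cv2
for n in ("scene","top"):
    im=bot.camera(n); cv2.imwrite(f"pics/{n}0.png",im[:,:,::-1]); print(n,bot.camera_info(n))
o=bot.get_obs(); print(o)
E
```

```text
pics
scene {'vertical_fov': 54.02482018085364, 'cx': 320.9023087926444, 'cy': 240.82733364783297, 'pose': array([[-0.3640932 , -0.64608872,  0.6708245 ,  1.31555915],
       [ 0.93135598, -0.25527079,  0.25963989,  0.31325712],
       [ 0.0034915 ,  0.71930952,  0.69468095,  1.01510544],
       [ 0.        ,  0.        ,  0.        ,  1.        ]])}
top {'vertical_fov': 51.80236352270561, 'cx': 321.61233791479754, 'cy': 236.95405476302258, 'pose': array([[ 4.12171822e-02,  9.79017529e-01, -1.99564079e-01,
         2.06509801e-01],
       [-9.99149351e-01,  4.06486588e-02, -6.94699804e-03,
        -2.12093654e-02],
       [ 1.31077930e-03,  1.99680656e-01,  9.79860152e-01,
         1.40709655e+00],
       [ 0.00000000e+00,  0.00000000e+00,  0.00000000e+00,
         1.00000000e+00]])}
{'clock': 0.1, 'joint_pos': array([-1.17899456e+00,  2.41315821e-01,  3.90229820e-03,  1.33517605e+00,
       -1.18232356e-05,  1.57079956e+00]), 'joint_vel': array([-0.00119514, -0.00072735,  0.00180696, -0.00022614, -0.00026808,
        0.00064084]), 'tau': array([-2.27932705e-04, -3.73136330e+01,  2.53010756e+01,  1.08291980e-02,
       -8.47839431e-06, -1.78650321e-06]), 'eef_pos': array([ 0.19071968, -0.46161855,  0.2305294 ]), 'tool_rot': array([ 9.80872629e-01,  1.94648610e-01, -1.80327775e-04, -8.78321570e-04]), 'ft_force': array([ 0.80460374, -0.07652629,  0.61586256]), 'ft_torque': array([0.02407914, 0.01930299, 0.03129825]), 'grasp_force': 0.0, 'grip_width': 0.0852019828593979}
```

View pics/scene0.png

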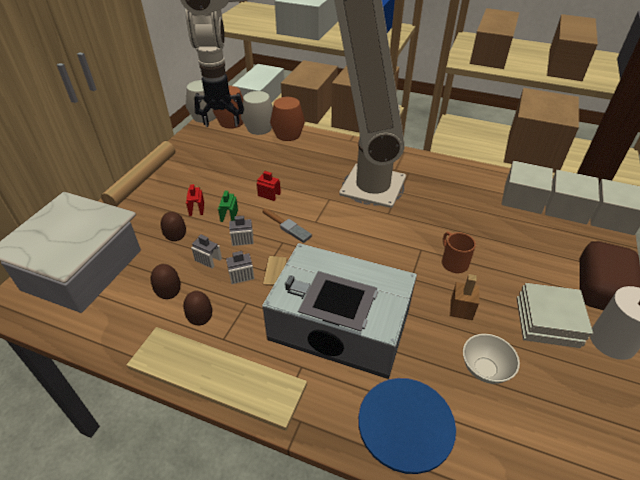

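View pics/top0.png

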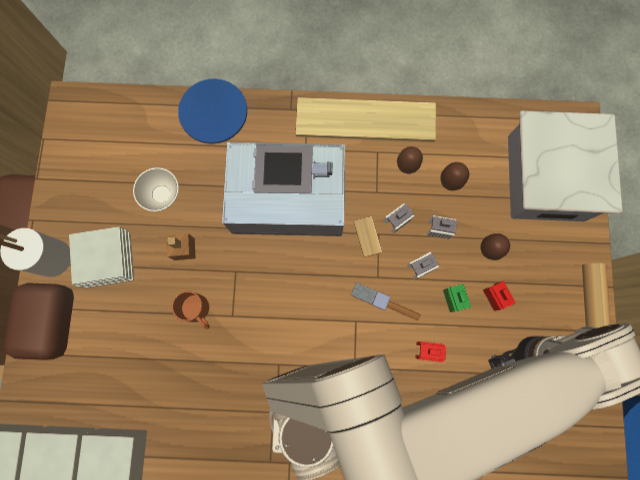

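Scene: cleaner at top-view (285,190), front towards robot; filters at (400,216), (443,226), (424,265); stand (183,245). Zooming for precise pixels.

```bash
cat > h.py <<'E'
import numpy as np, cv2
from workcell import bot
def K(i):
    f=240/np.tan(np.radians(i["vertical_fov"]/2)); return f,i["cx"],i["cy"]
def ray(i,u,v):
    f,cx,cy=K(i); P=i["pose"]; return P[:3,3],P[:3,:3]@np.array([(u-cx)/f,-(v-cy)/f,-1])
def onz(i,u,v,z):
    o,d=ray(i,u,v); return (o+d*(z-o[2])/d[2])[:2]
def proj(i,p):
    f,cx,cy=K(i); P=i["pose"]; c=P[:3,:3].T@(np.asarray(p)-P[:3,3])
    return np.array([cx+f*c[0]/-c[2], cy-f*c[1]/-c[2]])
def crop(im,x0,y0,x1,y1,s,fn):
    c=cv2.resize(im[y0:y1,x0:x1,::-1],None,fx=s,fy=s,interpolation=cv2.INTER_CUBIC)
    for u in range((x0//20+1)*20,x1,20):
        cv2.line(c,((u-x0)*s,0),((u-x0)*s,6),(0,255,255),1); cv2.putText(c,str(u),((u-x0)*s-10,16),0,.35,(0,255,255),1)
    for v in range((y0//20+1)*20,y1,20):
        cv2.line(c,(0,(v-y0)*s),(6,(v-y0)*s),(0,255,255),1); cv2.putText(c,str(v),(8,(v-y0)*s+4),0,.35,(0,255,255),1)
    cv2.imwrite("pics/"+fn,c)
E
python3 - <<'E'
from h import *
im=cv2.imread("pics/top0.png")[:,:,::-1]
crop(im,215,135,355,240,5,"c1.png")
a=im[195:285,380:470]; 
crop(im,378,195,468,285,6,"c2.png")
crop(im,160,225,210,265,6,"c3.png")
c2=cv2.imread("pics/c2.png");c3=cv2.imread("pics/c3.png")
o=np.zeros((540,800,3),np.uint8);o[:540,:540]=c2[:540,:540]; o[:240,545:800]=c3[:240,:255];cv2.imwrite("pics/c23.png",o)
E
```

```text
(no output)
```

View pics/c1.png

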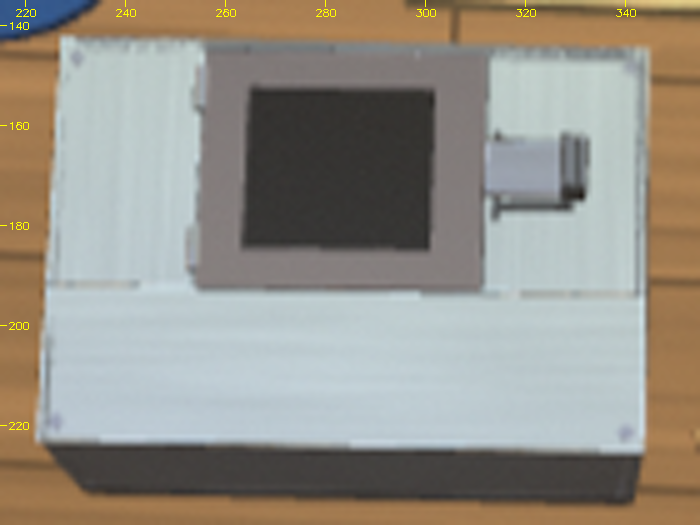

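View pics/c23.png

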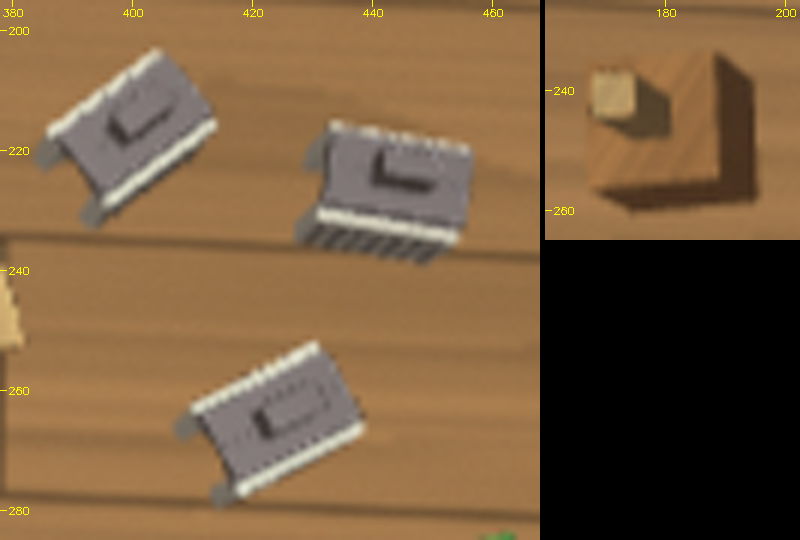

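Deck corners at (227.4,142.6),(345,144.4),(343.6,225.4),(222.6,223.2); filter roofs centred (399.8,216.4),(443.7,225.3),(424.3,264.9); pin handle top (171.4,240.7).

Run:
```python
from h import *
from scipy.optimize import least_squares
t=bot.camera_info("top")
px=np.array([(227.4,142.6),(345,144.4),(343.6,225.4),(222.6,223.2)])
L=np.array([(.12,.16),(.12,-.16),(-.105,-.16),(-.105,.16)])
W=np.array([onz(t,*p,.143) for p in px]);print(W)
def R(a):return np.array([[np.cos(a),-np.sin(a)],[np.sin(a),np.cos(a)]])
r=least_squares(lambda q:(L@R(q[2]).T+q[:2]-W).ravel(),[.5,0,0]);print("cleaner",r.x,r.fun*1e3)
def cl(x,y): return R(r.x[2])@[x,y]+r.x[:2]
print("latch px->",onz(t,215+574/5,135+165/5,.17),"pred y", cl(.045,-.12))
for n,x,y in [("bar out",-.143,0),("bar home",-.058,0),("panel home",-.105,0),("panel out",-.19,0),("hinge",.045,.08),("edge",.045,-.073)]: print(n,cl(x,y))
F={"A":[(48,132),(155,52),(215,125),(105,205)],"B":[(332,124),(468,148),(458,242),(318,212)],"C":[(192,410),(318,345),(363,430),(238,492)]}
for k,c in F.items():
    w=np.array([onz(t,378+a/6,195+b/6,.058) for a,b in c]); e=w[1]-w[0]+w[2]-w[3]
    print(k,w.mean(0),"ridge yaw deg",np.degrees(np.arctan2(e[1],e[0])),np.linalg.norm(e)/2,np.linalg.norm(w[3]-w[0]))
print("pin",onz(t,171.4,240.7,.132))
for a in [(715,50),(720,180),(590,185)]: print(onz(t,160+(a[0]-545)/6,225+a[1]/6,.072))
for k,p in dict(lump1=(410,160),lump2=(455,176),lump3=(495,246)).items(): print(k,onz(t,*p,.06))
print(onz(t,458,298,.06),onz(t,155,190,.03),onz(t,192,305,.05))
```

```text
[[ 0.71458435  0.2541143 ]
 [ 0.72273287 -0.0651005 ]
 [ 0.49725739 -0.06859443]
 [ 0.48999064  0.24889926]]
cleaner [0.59864323 0.09216022 0.02259329] [ 0.41362867  0.71604829 -0.50565504  0.0125259   0.02725753 -1.57660631
  0.06476884  0.84803212]
latch px-> [ 0.6442283  -0.02632171] pred y [ 0.64634271 -0.02679254]
bar out [0.45567972 0.08892966]
bar home [0.54065803 0.09084992]
panel home [0.49367003 0.08978813]
panel out [0.40869172 0.08786786]
hinge [0.64182443 0.17315642]
edge [0.64528091 0.02019546]
A [ 0.54933805 -0.22876039] ridge yaw deg -51.086472698990356 0.06478710312490349 0.04338290919112586
B [ 0.52894575 -0.35173044] ridge yaw deg -99.06600587609616 0.06507786541031667 0.04303065986114206
C [ 0.41466593 -0.29753377] ridge yaw deg -61.07070810830423 0.06580698142929878 0.04262774491471159
pin [0.43979071 0.38181165]
[0.4733534  0.35620888]
[0.41305632 0.34817717]
[0.40830107 0.40713294]
lump1 [ 0.71688478 -0.25612135]
lump2 [ 0.6740754  -0.38475622]
lump3 [ 0.47523574 -0.4930356 ]
[ 0.32726447 -0.38851075] [0.60571492 0.47677218] [0.2791853 0.3334877]
```

```bash
cat >> h.py <<'E'
from scipy.spatial.transform import Rotation as Ro
C=np.array([.5986,.0922]); CY=.0226
def cl(x,y): return np.array([[np.cos(CY),-np.sin(CY)],[np.sin(CY),np.cos(CY)]])@[x,y]+C
def tr(psi,tilt=None):
    a=np.radians(psi); R=Ro.from_matrix(np.array([[-np.sin(a),np.cos(a),0],[np.cos(a),np.sin(a),0],[0,0,-1.]]).T)
    return R if tilt is None else Ro.from_rotvec(tilt)*R
def go(*pts,tilt=None,start=None):
    """each pt: x,y,z,psi(deg of tool y). prints shift/turn numbers relative to the pose now"""
    o=bot.get_obs(); p0=o["eef_pos"] if start is None else np.array(start[:3]); R0=Ro.from_quat(o["tool_rot"]) if start is None else tr(start[3])
    for p in pts:
        R=tr(p[3],tilt); R2=tr(p[3]+180,tilt)
        v=(R*R0.inv()).as_rotvec(); w=(R2*R0.inv()).as_rotvec()
        if np.linalg.norm(w)<np.linalg.norm(v)-1e-6: v=w
        d=(np.array(p[:3])-p0)/.5
        print(np.round(p,4),"->",*np.round(d,3),*np.round(v/(np.pi/4),3),"rows",int(np.ceil(max(np.linalg.norm(d)*.5/.0417,np.degrees(np.linalg.norm(v))/7.16))))
def st():
    o=bot.get_obs(); y=Ro.from_quat(o["tool_rot"]).as_matrix(); print("t",round(o["clock"],2),"p",np.round(o["eef_pos"],4),"psi",round(np.degrees(np.arctan2(y[1,1],y[0,1])),2),"zax",np.round(y[:,2],3),"F",np.round(o["ft_force"],2),"w",round(o["grip_width"],4),"g",round(o["grasp_force"],1),"q",np.round(o["joint_pos"],2))
E
python3 - <<'E'
from h import *
st()
a=cl(.045,-.093); print(a,cl(.045,-.116))
go([*a,.23,1.3],[*a,.155,1.3])
E
```

```text
t 0.1 p [ 0.1907 -0.4616  0.2305] psi -67.55 zax [-0.001  0.002 -1.   ] F [ 0.8  -0.08  0.62] w 0.0852 g 0.0 q [-1.18  0.24  0.    1.34 -0.    1.57]
[6.45690129e-01 2.40662758e-04] [ 0.64620989 -0.02275346]
[6.457e-01 2.000e-04 2.300e-01 1.300e+00] -> 0.91 0.924 -0.001 -0.001 -0.002 1.53 rows 16
[6.457e-01 2.000e-04 1.550e-01 1.300e+00] -> 0.91 0.924 -0.151 -0.001 -0.002 1.53 rows 16
```

Request:
step_arm(targets="-1 0.45 0.46 0 0 0 0.765; -1 0.45 0.46 0 0 0 0.765; -1 0.45 0.46 0 0 0 0.765; -1 0.45 0.46 0 0 0 0.765; -1 0.45 0.46 0 0 0 0.765; -1 0.45 0.46 0 0 0 0.765; -1 0.45 0.46 0 0 0 0.765; -1 0.45 0.46 0 0 0 0.765; -1 0.45 0.46 0 0 0 0.765")

```text
clock: 0.85
eef_pos: [0.419, -0.2282, 0.2308]
tool_rot: [0.878, 0.479, 0.001, -0.001]
ft_force: [0.0, 0.2, 0.2]
grip_width: 0.0002
grasp_force: 0.0
```

Request:
step_arm(targets="-1 0.46 0.464 0 0 0 0.765; -1 0.46 0.464 0 0 0 0.765; -1 0.46 0.464 0 0 0 0.765; -1 0.46 0.464 0 0 0 0.765; -1 0.46 0.464 0 0 0 0.765; -1 0.46 0.464 0 0 0 0.765; -1 0.46 0.464 0 0 0 0.765; -1 0.46 0.464 0 0 0 0.765; -1 0.46 0.464 0 0 0 0.765; -1 0.46 0.464 0 0 0 0.765")

```text
clock: 1.68
eef_pos: [0.6462, 0.001, 0.2291]
tool_rot: [0.698, 0.716, -0.001, -0.001]
ft_force: [0.5, -0.7, 0.2]
grip_width: 0.0002
grasp_force: 0.0
```

Run:
```python
from h import *
st()
go([*cl(.045,-.093),.156,1.3],[*cl(.045,-.117),.156,1.3])
im=bot.camera("wrist"); cv2.imwrite("pics/w1.png",im[:,:,::-1]);i=bot.camera_info("wrist");print(i)
```

```text
t 1.68 p [0.6462 0.001  0.2291] psi 1.45 zax [-0.003 -0.    -1.   ] F [ 0.46 -0.74  0.16] w 0.0002 g 0.0 q [ 0.    0.55  0.46  1.48 -0.    1.55]
[6.457e-01 2.000e-04 1.560e-01 1.300e+00] -> -0.001 -0.002 -0.146 0.001 -0.004 -0.003 rows 2
[ 0.6462 -0.0238  0.156   1.3   ] -> 0.0 -0.05 -0.146 0.001 -0.004 -0.003 rows 2
{'vertical_fov': 67.48605960049106, 'cx': 316.8293759306226, 'cy': 236.39576826667798, 'pose': array([[ 0.99973038, -0.02295162, -0.00351896,  0.64388131],
       [ 0.02300589,  0.95855452,  0.2839788 ,  0.07373104],
       [-0.00314466, -0.28398319,  0.9588241 ,  0.37203804],
       [ 0.        ,  0.        ,  0.        ,  1.        ]])}
```

Now down, push the latch aside, hold.

Request:
step_arm(targets="-1 0 -0.002 -0.145 0 0 0; -1 0 -0.002 -0.145 0 0 0; -1 0 -0.002 -0.145 0 0 0; -1 0 -0.03 -0.145 0 0 0; -1 0 -0.05 -0.145 0 0 0; -1 0 -0.05 -0.145 0 0 0; -1 0 -0.05 -0.145 0 0 0; -1 0 -0.05 -0.145 0 0 0; -1 0 -0.05 -0.145 0 0 0; -1 0 -0.05 -0.145 0 0 0")

```text
clock: 2.57
eef_pos: [0.6458, -0.0244, 0.1608]
tool_rot: [0.699, 0.715, 0.002, -0.001]
ft_force: [-1.9, 6.4, -3.8]
grip_width: 0.0002
grasp_force: 3.3
```

Run:
```python
from h import *
st()
im=bot.camera("top"); crop(im,160,130,360,290,4,"t2.png")
```

```text
t 2.57 p [ 0.6458 -0.0244  0.1608] psi 1.3 zax [ 0.001  0.004 -1.   ] F [-1.89  6.38 -3.77] w 0.0002 g 3.3 q [-0.04  0.57  0.31  1.32  0.    1.51]
```

View pics/t2.png

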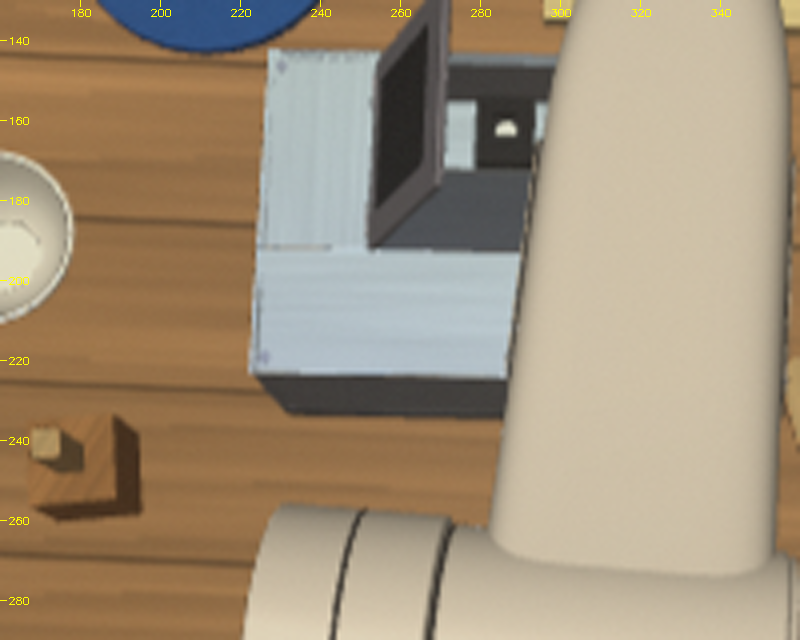

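Cover stands open; button seen near (286.5,162). Lift off and look with the wrist camera.

Request:
step_arm(targets="-1 0 0.02 0 0 0 0; -1 0 0.02 0.1 0 0 0; -1 0 0.02 0.24 0 0 0; -1 0 0.02 0.24 0 0 0; -1 0 0.02 0.24 0 0 0; -1 0 0.02 0.24 0 0 0; -1 0 0.02 0.24 0 0 0")

```text
clock: 3.2
eef_pos: [0.6466, -0.0162, 0.2813]
tool_rot: [0.699, 0.715, 0.001, 0.002]
ft_force: [-0.1, 0.1, -0.4]
grip_width: 0.0001
grasp_force: 0.0
```

Run:
```python
from h import *
st()
t=bot.camera_info("top");w=onz(t,286.5,162,.098);print("button~",w)
i=bot.camera_info("wrist");im=bot.camera("wrist");print(proj(i,[*w,.098]))
u,v=proj(i,[*w,.116]).astype(int); crop(im,max(u-60,0),max(v-60,0),u+60,v+60,5,"w2.png")
```

```text
t 3.2 p [ 0.6466 -0.0162  0.2813] psi 1.23 zax [ 0.005 -0.001 -1.   ] F [-0.14  0.14 -0.44] w 0.0001 g 0.0 q [-0.02  0.54  0.58  1.6  -0.    1.52]
button~ [0.68223599 0.09471359]
[361.37875598  85.04084487]
```

View pics/w2.png

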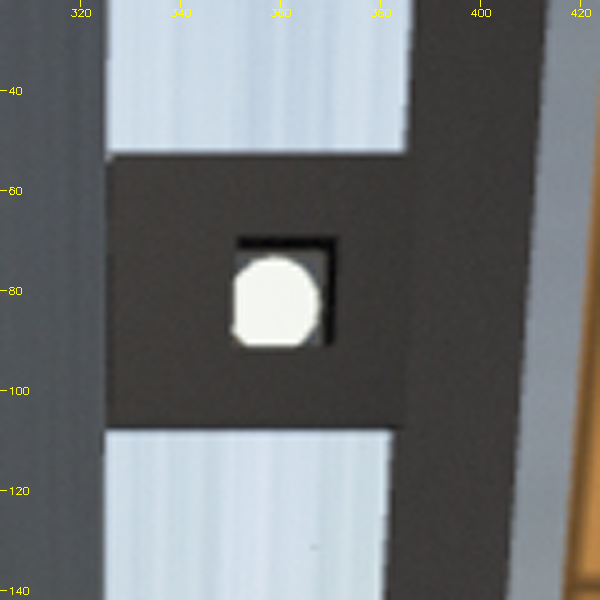

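Hole rim spans u 351–371.4, v 69.2–91.6 (centre (361.2,80.4)), carriage locked at home.

Run:
```python
from h import *
i=bot.camera_info("wrist")
print([onz(i,*p,.116) for p in [(361.2,80.4),(351,80.4),(371.4,80.4),(361.2,69.2),(361.2,91.6)]])
b=onz(i,361.2,80.4,.116); d=b-C; print("cleaner frame",d[0]+CY*d[1],d[1]-CY*d[0])
# pin pose refine: handle in scene cam & stand edges
s=bot.camera_info("scene")
print("pin in scene pred",proj(s,[.4398,.3818,.132]),proj(s,[.4398,.3818,.072]))
im=bot.camera("scene"); crop(im,430,255,500,330,8,"s3.png")
go([.44,.3,.34,1.3])
```

```text
[array([0.67830973, 0.09609404]), array([0.6702884 , 0.09592273]), array([0.6863315 , 0.09626535]), array([0.67785514, 0.10416039]), array([0.67877183, 0.08789457])]
cleaner frame 0.0797977391137087 0.0020925952785336597
pin in scene pred [471.94840404 275.40646294] [466.72784893 290.81797682]
[0.44 0.3  0.34 1.3 ] -> -0.411 0.632 0.123 0.001 -0.001 0.001 rows 10
```

View pics/s3.png

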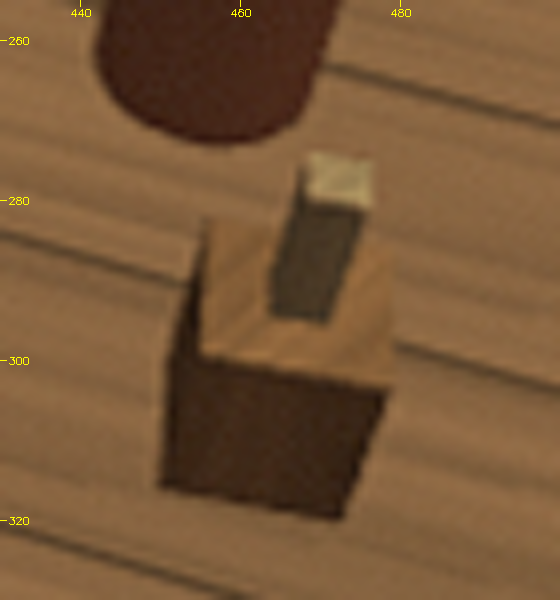

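Run:
```python
from h import *
s=bot.camera_info("scene")
print("pin scene",onz(s,472.2,277.5,.132))
go([.43,.1,.32,1.3],[.44,.36,.22,6])
```

```text
pin scene [0.44669067 0.38343146]
[0.43 0.1  0.32 1.3 ] -> -0.431 0.232 0.083 0.001 -0.001 0.001 rows 6
[0.44 0.36 0.22 6.  ] -> -0.411 0.752 -0.117 0.001 -0.001 0.106 rows 11
```

Request:
step_arm(targets="-1 -0.433 0.232 0.08 0 0 0; -1 -0.433 0.232 0.08 0 0 0; -1 -0.433 0.232 0.08 0 0 0; -1 -0.433 0.232 0.08 0 0 0; -1 -0.433 0.232 0.08 0 0 0; -1 -0.433 0.232 0.08 0 0 0; 1 -0.413 0.752 -0.12 0 0 0.1; 1 -0.413 0.752 -0.12 0 0 0.1; 1 -0.413 0.752 -0.12 0 0 0.1; 1 -0.413 0.752 -0.12 0 0 0.1")

```text
clock: 4.13
eef_pos: [0.4344, 0.2574, 0.2579]
tool_rot: [0.671, 0.742, -0.0, 0.0]
ft_force: [0.9, -0.7, 0.1]
grip_width: 0.0483
grasp_force: 0.0
```

Run:
```python
from h import *
st(); go([.44,.36,.22,6])
```

```text
t 4.13 p [0.4344 0.2574 0.2579] psi 5.77 zax [-0.001 -0.001 -1.   ] F [ 0.86 -0.72  0.11] w 0.0483 g 0.0 q [ 0.54  0.24  0.08  1.41 -0.    2.01]
[0.44 0.36 0.22 6.  ] -> 0.011 0.205 -0.076 0.001 -0.001 0.005 rows 3
```

Request:
step_arm(targets="1 0.01 0.2 -0.076 0 0 0; 1 0.01 0.2 -0.076 0 0 0; 1 0.01 0.2 -0.076 0 0 0; 1 0.01 0.2 -0.076 0 0 0; 1 0.01 0.2 -0.076 0 0 0")

```text
clock: 4.55
eef_pos: [0.4391, 0.3564, 0.2184]
tool_rot: [0.67, 0.743, -0.003, -0.0]
ft_force: [0.6, 0.1, -0.5]
grip_width: 0.0851
grasp_force: 0.0
```

Run:
```python
from h import *
st(); i=bot.camera_info("wrist"); im=bot.camera("wrist")
p=proj(i,[.443,.382,.132]);print(p); u,v=p.astype(int); crop(im,max(0,u-95),max(0,v-75),u+95,v+75,4,"w3.png")
```

```text
t 4.55 p [0.4391 0.3564 0.2184] psi 5.92 zax [-0.004 -0.004 -1.   ] F [ 0.65  0.14 -0.47] w 0.0851 g 0.0 q [ 0.68  0.38  0.17  1.36 -0.    2.15]
[327.70225434 208.34931746]
```

View pics/w3.png

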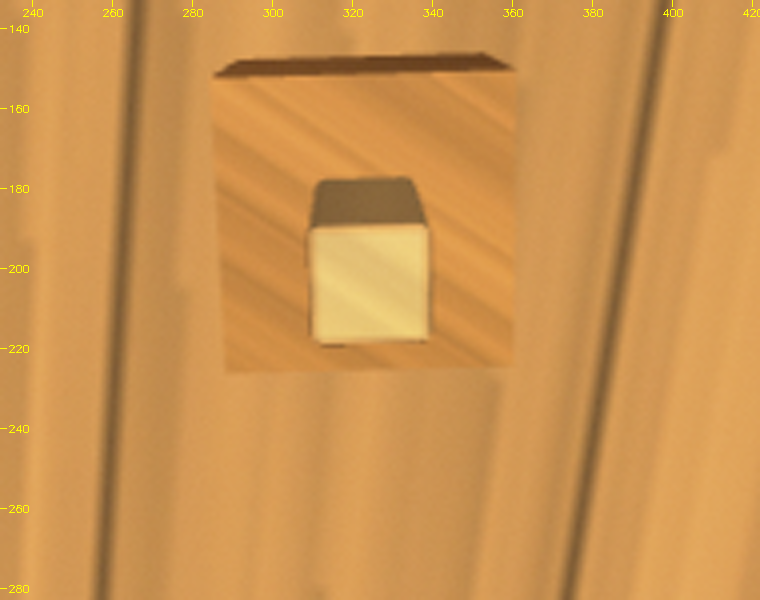

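Handle top centred at (324.6,203.8); stand top corners visible around it.

Run:
```python
from h import *
i=bot.camera_info("wrist")
q=lambda c,z:np.array([onz(i,232+a/4,133+b/4,z) for a,b in c])
H=q([(311,226),(427,222),(430,340),(314,343)],.132);S=q([(214,76),(517,70),(514,367),(225,374)],.072)
for w in (H,S):
    e=w[1]-w[0]+w[2]-w[3]; print(w.mean(0),np.degrees(np.arctan2(e[1],e[0])),np.linalg.norm(e)/2)
m=H.mean(0)
go([*m,.2,5],[*m,.093,5])
```

```text
[0.44143992 0.38385027] 7.594710682532619 0.018838830260241222
[0.44193089 0.3835492 ] 7.109009886085263 0.05988568240628245
[0.4414 0.3839 0.2    5.    ] -> 0.004 0.056 -0.039 0.003 -0.003 -0.019 rows 1
[0.4414 0.3839 0.093  5.    ] -> 0.004 0.056 -0.253 0.003 -0.003 -0.019 rows 4
```

Request:
step_arm(targets="1 0.004 0.055 -0.04 0.003 -0.003 0.033; 1 0.004 0.055 -0.04 0.003 -0.003 0.033; 1 0.004 0.055 -0.12 0.003 -0.003 0.033; 1 0.004 0.055 -0.2 0.003 -0.003 0.033; 1 0.004 0.055 -0.25 0.003 -0.003 0.033; 1 0.004 0.055 -0.25 0.003 -0.003 0.033; 1 0.004 0.055 -0.25 0.003 -0.003 0.033; -1 0.004 0.055 -0.25 0.003 -0.003 0.033; -1 0.004 0.055 -0.25 0.003 -0.003 0.033; -1 0.004 0.055 -0.25 0.003 -0.003 0.033")

```text
clock: 5.43
eef_pos: [0.444, 0.3848, 0.0988]
tool_rot: [0.661, 0.75, 0.004, 0.0]
ft_force: [-0.0, 0.2, -0.3]
grip_width: 0.0511
grasp_force: 0.0
```

Request:
step_arm(targets="-1 0 0 0 0 0 0; -1 0 0 0 0 0 0; -1 0 0 0 0 0 0; -1 0 0 0 0 0 0; -1 0 0 0 0 0 0")

```text
clock: 5.85
eef_pos: [0.4427, 0.3842, 0.0969]
tool_rot: [0.661, 0.751, 0.002, 0.0]
ft_force: [0.0, 0.4, 6.5]
grip_width: 0.0189
grasp_force: 61.1
```

Run:
```python
from h import *
st(); i=bot.camera_info("wrist"); im=bot.camera("wrist"); cv2.imwrite("pics/w4.png",im[:,:,::-1])
```

```text
t 5.85 p [0.4427 0.3842 0.0969] psi 7.29 zax [ 0.003  0.003 -1.   ] F [0.01 0.45 6.48] w 0.0189 g 61.1 q [0.71 0.49 0.01 1.09 0.   2.16]
```

Request:
step_arm(targets="-1 0 0 0.08 0 0 0; -1 0 0 0.16 0 0 0; -1 0 0 0.24 0 0 0; -1 0 0 0.32 0 0 0; -1 0 0 0.4 0 0 0; -1 0.02 -0.2 0.4 0 0 -0.13; -1 0.02 -0.4 0.4 0 0 -0.13; -1 0.03 -0.57 0.4 0 0 -0.13; -1 0.03 -0.57 0.4 0 0 -0.13; -1 0.03 -0.57 0.4 0 0 -0.13")

```text
clock: 6.73
eef_pos: [0.4533, 0.1742, 0.2955]
tool_rot: [0.698, 0.716, 0.001, 0.0]
ft_force: [0.6, -1.6, 0.6]
grip_width: 0.0191
grasp_force: 60.5
```

Run:
```python
from h import *
st()
b=cl(.0798,.0021)
go([*b,.28,1.3])
i=bot.camera_info("scene");im=bot.camera("scene");u,v=proj(i,[.46,.1,.25]).astype(int);crop(im,u-60,v-60,u+60,v+60,5,"s4.png")
```

```text
t 6.73 p [0.4533 0.1742 0.2955] psi 1.49 zax [ 0.002  0.002 -1.   ] F [ 0.56 -1.57  0.62] w 0.0191 g 60.5 q [0.37 0.19 0.11 1.49 0.   1.91]
[0.6783 0.0961 0.28   1.3   ] -> 0.45 -0.156 -0.031 -0.002 0.002 -0.004 rows 6
```

View pics/s4.png

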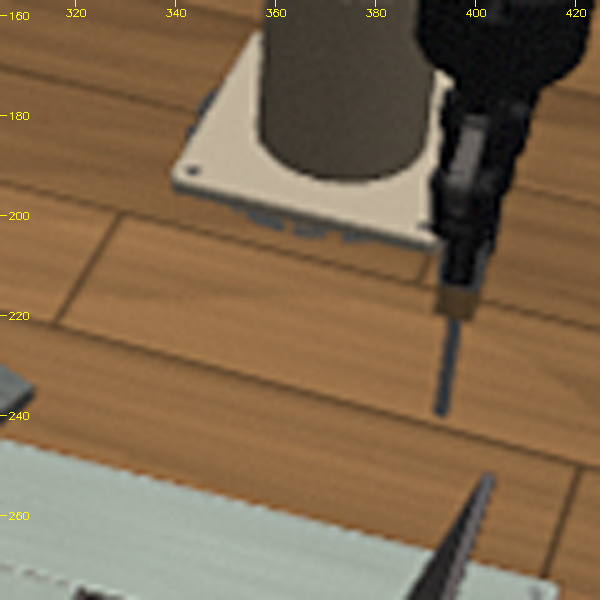

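Run:
```python
from h import *
st(); i=bot.camera_info("scene"); p=bot.get_obs()["eef_pos"]
for y in (0,-.01,-.02): print(proj(i,p+[0,y,-.097]),proj(i,p+[0,y,-.025]))
go([.46,.06,.29,1.3],[*cl(.0798,.0021),.28,1.3])
```

```text
t 6.78 p [0.4533 0.1669 0.2959] psi 1.05 zax [ 0.002 -0.005 -1.   ] F [-1.44 -4.11 -1.23] w 0.0192 g 60.5 q [ 0.36  0.19  0.11  1.49 -0.    1.91]
[390.42763901 237.90894465] [393.60029388 216.26775663]
[386.57843303 236.90204144] [389.57435466 215.26598283]
[382.74604385 235.89953728] [385.56677705 214.26877795]
[0.46 0.06 0.29 1.3 ] -> 0.013 -0.214 -0.012 0.006 0.002 0.006 rows 3
[0.6783 0.0961 0.28   1.3   ] -> 0.45 -0.142 -0.032 0.006 0.002 0.006 rows 6
```

Request:
step_arm(targets="-1 0.05 -0.18 0 0 0 0; -1 0.05 -0.18 0 0 0 0; -1 0.2 -0.17 0 0 0 0; -1 0.3 -0.16 0 0 0 0; -1 0.45 -0.142 -0.03 0 0 0; -1 0.45 -0.142 -0.03 0 0 0; -1 0.45 -0.142 -0.03 0 0 0; -1 0.45 -0.142 -0.03 0 0 0; -1 0.45 -0.142 -0.03 0 0 0; -1 0.45 -0.142 -0.03 0 0 0")

```text
clock: 7.62
eef_pos: [0.6784, 0.1051, 0.2789]
tool_rot: [0.698, 0.716, 0.0, -0.001]
ft_force: [-0.1, -0.1, -0.3]
grip_width: 0.0191
grasp_force: 60.5
```

Run:
```python
from h import *
st(); b=cl(.0798,.0021); go([*b,.28,1.3],[*b,.187,1.3])
for n in("top","scene"):
  im=bot.camera(n); i=bot.camera_info(n); u,v=proj(i,[*b,.14]).astype(int); crop(im,u-40,v-50,u+40,v+50,5,n+"5.png")
a=cv2.imread("pics/top5.png");c=cv2.imread("pics/scene5.png");cv2.imwrite("pics/5.png",np.hstack([a,c]))
```

```text
t 7.62 p [0.6784 0.1051 0.2789] psi 1.44 zax [-0.001  0.002 -1.   ] F [-0.14 -0.15 -0.28] w 0.0191 g 60.5 q [0.15 0.65 0.76 1.68 0.   1.7 ]
[0.6783 0.0961 0.28   1.3   ] -> -0.0 -0.018 0.002 -0.002 -0.002 -0.003 rows 1
[0.6783 0.0961 0.187  1.3   ] -> -0.0 -0.018 -0.184 -0.002 -0.002 -0.003 rows 3
```

View pics/5.png

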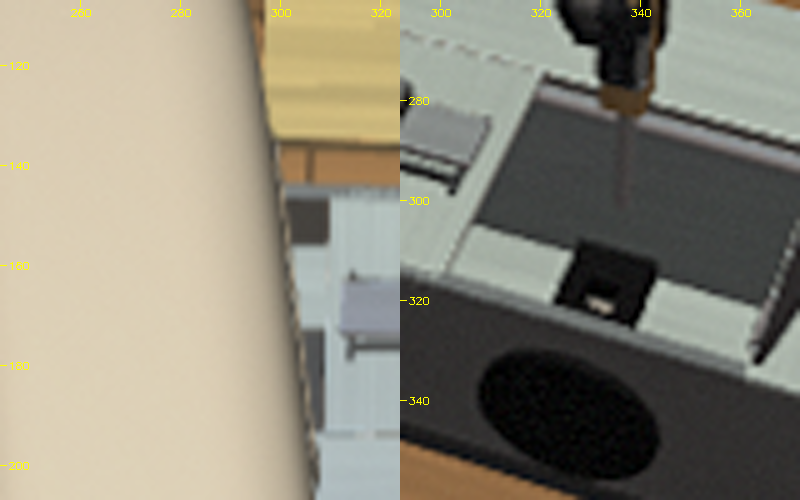

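Pin tip hangs above and slightly left of the hole (crop px 624,208 vs 604,285); correct y and descend.

Request:
step_arm(targets="-1 0 -0.018 0 0 0 0; -1 0 -0.018 0 0 0 0; -1 0 -0.018 -0.06 0 0 0; -1 0 -0.018 -0.11 0 0 0; -1 0 -0.018 -0.11 0 0 0; -1 0 -0.018 -0.11 0 0 0; -1 0 -0.018 -0.11 0 0 0")

```text
clock: 8.3
eef_pos: [0.6792, 0.0958, 0.2287]
tool_rot: [0.698, 0.716, 0.003, 0.001]
ft_force: [0.4, 0.7, -0.6]
grip_width: 0.0192
grasp_force: 60.5
```

Run:
```python
from h import *
st(); b=cl(.0798,.0021); go([*b,.197,1.3],[*b,.185,1.3])
i=bot.camera_info("scene");im=bot.camera("scene");p=bot.get_obs()["eef_pos"]
print("pred tip",proj(i,p-[0,0,.097]),"hole centre",proj(i,[*b,.116]))
u,v=proj(i,[*b,.13]).astype(int);crop(im,u-40,v-40,u+40,v+40,6,"s6.png")
```

```text
t 8.3 p [0.6792 0.0958 0.2287] psi 1.42 zax [ 0.006  0.003 -1.   ] F [ 0.38  0.66 -0.64] w 0.0192 g 60.5 q [0.14 0.63 0.6  1.53 0.   1.69]
[0.6783 0.0961 0.197  1.3   ] -> -0.002 0.001 -0.063 -0.003 0.007 -0.003 rows 1
[0.6783 0.0961 0.185  1.3   ] -> -0.002 0.001 -0.087 -0.003 0.007 -0.003 rows 2
pred tip [332.05009534 313.32003921] hole centre [332.2094852  317.10526223]
```

View pics/s6.png

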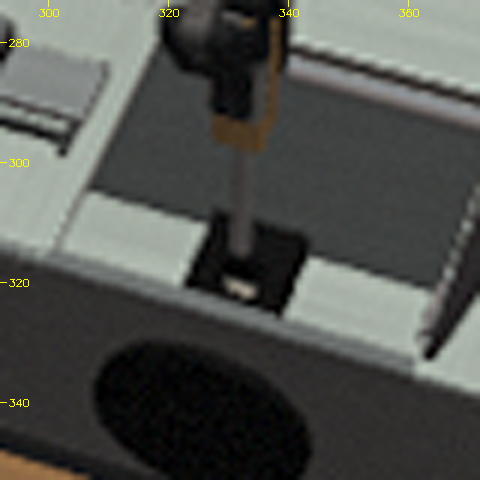

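Tip sits right above the hole (px 332,315). Press down.

Request:
step_arm(targets="-1 -0.001 0 -0.03 0 0 0; -1 -0.001 0 -0.06 0 0 0; -1 -0.001 0 -0.075 0 0 0; -1 -0.001 0 -0.086 0 0 0; -1 -0.001 0 -0.086 0 0 0; -1 -0.001 0 -0.086 0 0 0; -1 -0.001 0 -0.086 0 0 0; -1 -0.001 0 -0.086 0 0 0")

```text
clock: 9.02
eef_pos: [0.6793, 0.096, 0.1847]
tool_rot: [0.698, 0.716, 0.003, 0.001]
ft_force: [0.9, 0.4, 3.9]
grip_width: 0.0191
grasp_force: 61.0
```

Request:
step_arm(targets="-1 -0.02 0 0 0 0 0; -1 -0.04 -0.001 0 0 0 0; -1 -0.06 -0.001 0 0 0 0; -1 -0.08 -0.002 0 0 0 0; -1 -0.1 -0.002 0 0 0 0; -1 -0.12 -0.003 0 0 0 0; -1 -0.14 -0.003 0 0 0 0; -1 -0.16 -0.004 0 0 0 0; -1 -0.18 -0.004 0 0 0 0; -1 -0.18 -0.004 0 0 0 0")

```text
clock: 9.85
eef_pos: [0.5894, 0.094, 0.1848]
tool_rot: [0.698, 0.716, 0.004, 0.002]
ft_force: [2.4, -0.3, 5.0]
grip_width: 0.0198
grasp_force: 61.0
```

Request:
step_arm(targets="-1 0 0 0 0 0 0; -1 0 0 0 0 0 0; -1 0 0 0 0 0 0; -1 0 0 0 0 0 0")

```text
clock: 10.18
eef_pos: [0.5897, 0.094, 0.184]
tool_rot: [0.698, 0.716, 0.003, 0.001]
ft_force: [2.0, 0.6, 4.5]
grip_width: 0.0195
grasp_force: 61.0
```

Run:
```python
from h import *
st()
i=bot.camera_info("scene");im=bot.camera("scene");crop(im,250,220,420,370,4,"s7.png")
```

```text
t 10.18 p [0.5897 0.094  0.184 ] psi 1.43 zax [ 0.005  0.003 -1.   ] F [2.02 0.6  4.51] w 0.0195 g 61.0 q [0.16 0.45 0.18 1.3  0.   1.7 ]
```

View pics/s7.png

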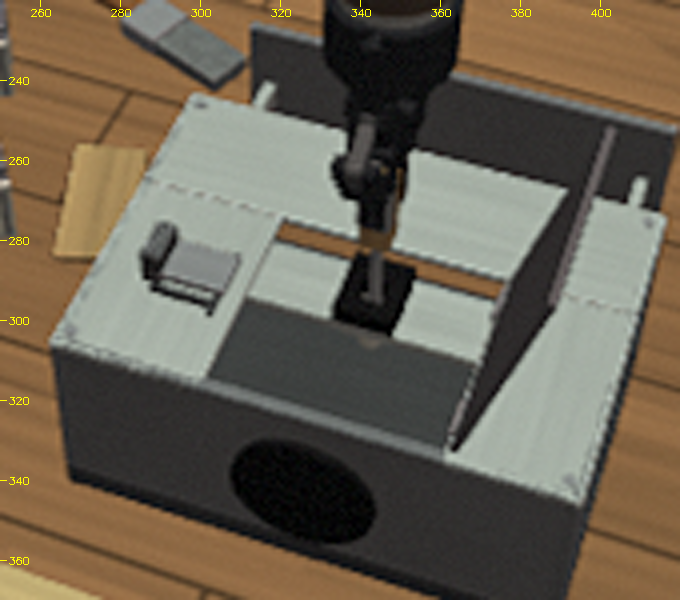

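Carriage fully out (panel standing off in front). Draw pin straight up and travel to the front.

Request:
step_arm(targets="-1 0 0 0.06 0 0 0; -1 0 0 0.12 0 0 0; -1 0 0 0.19 0 0 0; -1 0 0 0.24 0 0 0; -1 -0.08 0.05 0.24 0 0 0.02; -1 -0.16 0.1 0.24 0 0 0.05; -1 -0.24 0.14 0.24 0 0 0.08; -1 -0.26 0.2 0.24 0 0 0.13; -1 -0.27 0.25 0.24 0 0 0.13; -1 -0.28 0.3 0.24 0 0 0.13")

```text
clock: 11.07
eef_pos: [0.446, 0.2447, 0.3024]
tool_rot: [0.66, 0.751, 0.0, -0.001]
ft_force: [0.8, -0.8, -0.2]
grip_width: 0.0193
grasp_force: 60.7
```

Request:
step_arm(targets="-1 -0.01 0.08 0 0 0 0; -1 -0.01 0.16 0 0 0 0; -1 -0.01 0.22 0 0 0 0; -1 -0.01 0.27 0 0 0 0; -1 -0.01 0.28 0 0 0 0; -1 -0.01 0.28 0 0 0 0; -1 -0.01 0.28 0 0 0 0; -1 -0.01 0.28 0 0 0 0")

```text
clock: 11.73
eef_pos: [0.4433, 0.3826, 0.3025]
tool_rot: [0.661, 0.75, 0.001, 0.0]
ft_force: [-0.6, -0.2, -0.6]
grip_width: 0.0191
grasp_force: 60.7
```

Run:
```python
from h import *
st(); go([.4427,.3842,.2,7.3],[.4427,.3842,.097,7.3])
```

```text
t 11.73 p [0.4433 0.3826 0.3025] psi 7.22 zax [ 0.001  0.001 -1.   ] F [-0.63 -0.21 -0.56] w 0.0191 g 60.7 q [0.71 0.4  0.42 1.58 0.   2.16]
[0.4427 0.3842 0.2    7.3   ] -> -0.001 0.003 -0.205 -0.001 0.001 0.002 rows 3
[0.4427 0.3842 0.097  7.3   ] -> -0.001 0.003 -0.411 -0.001 0.001 0.002 rows 5
```

Request:
step_arm(targets="-1 -0.001 0.003 -0.08 0 0 0; -1 -0.001 0.003 -0.16 0 0 0; -1 -0.001 0.003 -0.23 0 0 0; -1 -0.001 0.003 -0.23 0 0 0; -1 -0.001 0.003 -0.23 0 0 0; -1 -0.001 0.003 -0.25 0 0 0; -1 -0.001 0.003 -0.27 0 0 0; -1 -0.001 0.003 -0.28 0 0 0; -1 -0.001 0.003 -0.28 0 0 0; -1 -0.001 0.003 -0.28 0 0 0")

```text
clock: 12.57
eef_pos: [0.4447, 0.3867, 0.1675]
tool_rot: [0.661, 0.751, 0.005, 0.001]
ft_force: [-2.3, -1.1, 11.1]
grip_width: 0.0197
grasp_force: 62.2
```

Request:
step_arm(targets="-1 0 0 0.03 0 0 0; -1 0 0 0.03 0 0 0; -1 0 0 0.03 0 0 0; -1 0 0 0.03 0 0 0; -1 0 0 0.03 0 0 0")

```text
clock: 12.98
eef_pos: [0.4427, 0.3852, 0.1774]
tool_rot: [0.661, 0.751, 0.001, 0.0]
ft_force: [0.8, 0.4, -0.7]
grip_width: 0.0191
grasp_force: 60.6
```

Run:
```python
from h import *
st()
p=bot.get_obs()["eef_pos"]
for n in("top","scene"):
  im=bot.camera(n); i=bot.camera_info(n); print(n,"tip",proj(i,p-[0,0,.097]),"hole",proj(i,[.4417,.3837,.072])); u,v=proj(i,[.4417,.3837,.08]).astype(int); crop(im,u-30,v-30,u+30,v+30,6,n+"8.png")
a=cv2.imread("pics/top8.png");c=cv2.imread("pics/scene8.png");cv2.imwrite("pics/8.png",np.hstack([a,c]))
```

```text
t 12.98 p [0.4427 0.3852 0.1774] psi 7.29 zax [ 0.002  0.002 -1.   ] F [ 0.77  0.4  -0.69] w 0.0191 g 60.6 q [0.72 0.44 0.14 1.28 0.   2.16]
top tip [175.86396414 243.25185834] hole [177.26024729 244.18896572]
scene tip [468.60650107 289.90016632] hole [467.35348801 291.54942731]
```

View pics/8.png

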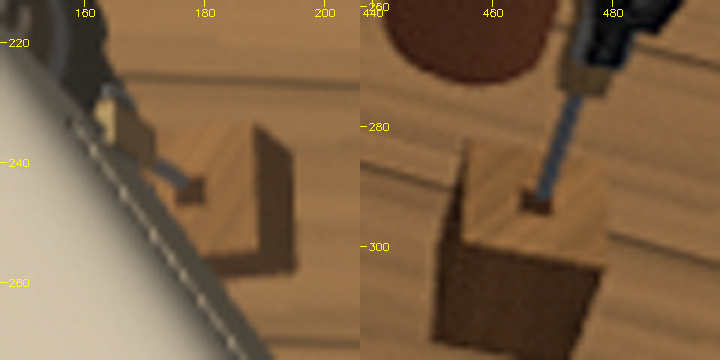

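Tip at top-px (176,243.7)/scene-px (468.5,291.7); hole at (177.7,244.8)/(467.3,292.5): tip a few mm off the hole. Compute the offset.

Run:
```python
from h import *
t=bot.camera_info("top");s=bot.camera_info("scene")
from scipy.optimize import least_squares
print("hole",onz(t,177.7,244.8,.072),onz(s,467.3,292.5,.072))
print("tip",onz(t,176,243.7,.0800),onz(s,468.5,291.7,.0800))
r=least_squares(lambda p:np.r_[proj(t,p)-[176,243.7],proj(s,p)-[468.5,291.7]],[.44,.38,.08]);print(r.x,r.fun)
r=least_squares(lambda p:np.r_[proj(t,p)-[177.7,244.8],proj(s,p)-[467.3,292.5]],[.44,.38,.08]);print(r.x,r.fun)
```

```text
hole [0.44004779 0.38232367] [0.4449864  0.38406758]
tip [0.44150269 0.38484722] [0.44853703 0.38593123]
[0.44264219 0.38657627 0.07372764] [ 0.0701227  -0.00749429  0.06624691 -0.00471996]
[0.44081128 0.38411181 0.0673103 ] [-0.13613259  0.01477214 -0.12875693  0.00897988]
```

Request:
step_arm(targets="-1 -0.004 -0.005 0 0 0 0; -1 -0.004 -0.005 0 0 0 0; -1 -0.004 -0.005 0 0 0 0; -1 -0.004 -0.005 -0.015 0 0 0; -1 -0.004 -0.005 -0.03 0 0 0; -1 -0.004 -0.005 -0.04 0 0 0; -1 -0.004 -0.005 -0.04 0 0 0; -1 -0.004 -0.005 -0.04 0 0 0")

```text
clock: 13.75
eef_pos: [0.4404, 0.3825, 0.1571]
tool_rot: [0.661, 0.751, 0.001, -0.0]
ft_force: [-0.9, -0.3, -0.7]
grip_width: 0.0197
grasp_force: 60.6
```

In the hole. Down fully and release, then rise.

Request:
step_arm(targets="-1 0 0 -0.03 0 0 0; -1 0 0 -0.06 0 0 0; -1 0 0 -0.09 0 0 0; -1 0 0 -0.114 0 0 0; -1 0 0 -0.116 0 0 0; -1 0 0 -0.116 0 0 0; -1 0 0 -0.116 0 0 0; 1 0 0 -0.116 0 0 0; 1 0 0 -0.116 0 0 0; 1 0 0 -0.116 0 0 0")

```text
clock: 14.58
eef_pos: [0.4414, 0.3834, 0.1011]
tool_rot: [0.661, 0.751, 0.003, 0.0]
ft_force: [0.7, 0.4, 0.1]
grip_width: 0.0547
grasp_force: 0.0
```

Run:
```python
from h import *
st()
```

```text
t 14.58 p [0.4414 0.3834 0.1011] psi 7.28 zax [ 0.004  0.004 -1.   ] F [0.7  0.37 0.12] w 0.0547 g 0.0 q [0.72 0.49 0.01 1.09 0.   2.16]
```

Request:
step_arm(targets="1 0 0 0 0 0 0; 1 0 0 0 0 0 0; 1 0 0 0.06 0 0 0; 1 0 0 0.14 0 0 0; 1 0 0 0.22 0 0 0; 1 0 0 0.26 0 0 0; 1 0 0 0.26 0 0 0; 1 0 0 0.26 0 0 0; 1 0 0 0.26 0 0 0")

```text
clock: 15.33
eef_pos: [0.4404, 0.3825, 0.2292]
tool_rot: [0.661, 0.751, 0.001, -0.0]
ft_force: [-0.9, -0.1, -0.1]
grip_width: 0.0858
grasp_force: 0.0
```

Run:
```python
from h import *
st(); i=bot.camera_info("wrist"); im=bot.camera("wrist"); cv2.imwrite("pics/w9.png",im[:,:,::-1])
# handle top = brightest yellow blob
for z in(.132,): print(proj(i,[.4414,.3839,z]))
hsv=cv2.cvtColor(im,cv2.COLOR_RGB2HSV); u,v=proj(i,[.4414,.3839,.132]).astype(int)
print(im[v,u],im[v+40,u],im[v,u+40],im[v,u-60])
def blob(img,m,near):
    n,l,s,c=cv2.connectedComponentsWithStats(m.astype(np.uint8)); k=[j for j in range(1,n) if s[j,4]>60]; j=min(k,key=lambda j:np.hypot(*(c[j]-near))); return l==j,c[j],s[j]
g=im.astype(int); ref=g[v-2:v+3,u-2:u+3].mean((0,1)); m=np.abs(g-ref).max(2)<28
b,c,s=blob(im,m,(u,v)); print(c,s,onz(i,*c,.132)); print(cv2.minAreaRect(np.argwhere(b)[:,::-1].astype(np.float32)))
o=bot.camera("top");crop(o,370,190,480,300,5,"t9.png");cv2.imwrite("pics/top9.png",o[:,:,::-1])
```

```text
t 15.33 p [0.4404 0.3825 0.2292] psi 7.28 zax [ 0.001  0.002 -1.   ] F [-0.92 -0.13 -0.13] w 0.0858 g 0.0 q [0.72 0.41 0.23 1.4  0.   2.16]
[318.44124563 239.21703699]
[226 191 112] [213 154  87] [208 149  83] [132  96  56]
[315.43797856 238.00765697] [302 226  27  25 653] [0.43921453 0.3845089 ]
((315.0, 238.0), (24.0, 26.0), 90.0)
```

```bash
cat >> h.py <<'E'
def filt(im):
    """low-saturation blobs in the top view, right of the cleaner; returns pixel centres and roof world poses"""
    t=bot.camera_info("top"); hsv=cv2.cvtColor(np.ascontiguousarray(im),cv2.COLOR_RGB2HSV)
    m=(hsv[:,:,1]<70)&(hsv[:,:,2]>70); m[:150]=0;m[300:]=0;m[:,:370]=0;m[:,505:]=0
    n,l,s,c=cv2.connectedComponentsWithStats(m.astype(np.uint8))
    for j in range(1,n):
        if s[j,4]>120:
            r=cv2.minAreaRect(np.argwhere(l==j)[:,::-1].astype(np.float32)); b=cv2.boxPoints(r)
            w=np.array([onz(t,*q,.06) for q in b]); e=[w[1]-w[0],w[2]-w[1]]; e=max(e,key=np.linalg.norm)
            a=np.degrees(np.arctan2(e[1],e[0])); print("blob",np.round(c[j],1),s[j,4],"world",np.round(onz(t,*c[j],.06),4),"rect",np.round(w.mean(0),4),"ridge",round((a+90+90)%180-90-90,1) if 0 else round(a%180,1),np.round(np.linalg.norm(e),3))
E
python3 - <<'E'
from h import *
for f in("top0","top9"): print(f);filt(cv2.imread(f"pics/{f}.png")[:,:,::-1])
st()
E
```

```text
top0
blob [399.3 216.6] 434 world [ 0.5482 -0.2272] rect [ 0.5466 -0.2252] ridge 129.5 0.081
blob [442.1 226.7] 498 world [ 0.5241 -0.3469] rect [ 0.5243 -0.346 ] ridge 81.7 0.077
blob [423.6 264.6] 439 world [ 0.4151 -0.2953] rect [ 0.4135 -0.2917] ridge 118.8 0.079
blob [377.8 295.4] 153 world [ 0.3254 -0.171 ] rect [ 0.3293 -0.1754] ridge 92.4 0.052
top9
blob [399.4 216.6] 432 world [ 0.5482 -0.2273] rect [ 0.5466 -0.2252] ridge 129.5 0.081
blob [442.1 226.7] 492 world [ 0.5241 -0.3469] rect [ 0.5243 -0.346 ] ridge 82.6 0.076
blob [423.7 264.6] 436 world [ 0.415  -0.2954] rect [ 0.4135 -0.2917] ridge 118.8 0.079
blob [377.8 295.4] 153 world [ 0.3254 -0.171 ] rect [ 0.3293 -0.1754] ridge 92.4 0.052
t 15.43 p [0.44   0.3821 0.2281] psi 7.28 zax [-0. -0. -1.] F [-0.48  0.11 -0.06] w 0.0854 g 0.0 q [0.71 0.41 0.23 1.4  0.   2.16]
```

Run:
```python
from h import *
go([.43,.05,.22,12],[.4147,-.2975,.2,29],[.4147,-.2975,.07,29])
```

```text
[ 0.43  0.05  0.22 12.  ] -> -0.02 -0.664 -0.016 0.0 -0.001 0.105 rows 8
[ 0.4147 -0.2975  0.2    29.    ] -> -0.051 -1.359 -0.056 0.0 -0.001 0.483 rows 17
[ 0.4147 -0.2975  0.07   29.    ] -> -0.051 -1.359 -0.316 0.0 -0.001 0.483 rows 17
```

Request:
step_arm(targets="1 -0.02 -0.68 -0.01 0 0 0.24; 1 -0.02 -0.68 -0.01 0 0 0.24; 1 -0.02 -0.68 -0.01 0 0 0.24; 1 -0.02 -0.68 -0.01 0 0 0.24; 1 -0.02 -0.68 -0.01 0 0 0.24; 1 -0.02 -0.68 -0.01 0 0 0.24; 1 -0.02 -0.68 -0.01 0 0 0.24; 1 -0.02 -0.68 -0.01 0 0 0.24; 1 -0.02 -0.68 -0.01 0 0 0.24; 1 -0.02 -0.68 -0.01 0 0 0.24")

```text
clock: 16.27
eef_pos: [0.4298, 0.0405, 0.2239]
tool_rot: [0.589, 0.808, 0.001, -0.001]
ft_force: [0.0, -0.0, 0.4]
grip_width: 0.0854
grasp_force: 0.0
```

Request:
step_arm(targets="1 -0.031 -0.68 -0.04 0 0 0.24; 1 -0.031 -0.68 -0.04 0 0 0.24; 1 -0.031 -0.68 -0.04 0 0 0.24; 1 -0.031 -0.68 -0.04 0 0 0.24; 1 -0.031 -0.68 -0.04 0 0 0.24; 1 -0.031 -0.68 -0.04 0 0 0.24; 1 -0.031 -0.68 -0.04 0 0 0.24; 1 -0.031 -0.68 -0.04 0 0 0.24; 1 -0.031 -0.68 -0.04 0 0 0.24; 1 -0.031 -0.68 -0.04 0 0 0.24")

```text
clock: 17.1
eef_pos: [0.4158, -0.2989, 0.2034]
tool_rot: [0.51, 0.86, 0.002, -0.001]
ft_force: [-0.0, 0.3, 0.2]
grip_width: 0.0855
grasp_force: 0.0
```

Run:
```python
from h import *
st(); go([.4147,-.2975,.12,29],[.4147,-.2975,.07,29])
i=bot.camera_info("wrist"); im=bot.camera("wrist"); cv2.imwrite("pics/w10.png",im[:,:,::-1])
print(proj(i,[.4147,-.2975,.094]))
hsv=cv2.cvtColor(im,cv2.COLOR_RGB2HSV); m=(hsv[:,:,1]<70)&(hsv[:,:,2]>60)
n,l,s,c=cv2.connectedComponentsWithStats(m.astype(np.uint8))
for j in range(1,n):
    if s[j,4]>400: print(c[j],s[j],onz(i,*c[j],.06),cv2.minAreaRect(np.argwhere(l==j)[:,::-1].astype(np.float32)))
```

```text
t 17.1 p [ 0.4158 -0.2989  0.2034] psi 28.72 zax [-0.     0.004 -1.   ] F [-0.01  0.34  0.2 ] w 0.0855 g 0.0 q [-0.63  0.28 -0.02  1.28  0.    0.44]
[ 0.4147 -0.2975  0.12   29.    ] -> -0.002 0.003 -0.167 -0.005 -0.0 0.006 rows 2
[ 0.4147 -0.2975  0.07   29.    ] -> -0.002 0.003 -0.267 -0.005 -0.0 0.006 rows 4
[315.49025107 233.88007128]
[289.61404729  27.79578118] [ 243    0  111   74 4314] [ 0.33044592 -0.18154768] ((295.0000305175781, 17.49999237060547), (57.27565002441406, 106.77310943603516), 45.0)
[591.1322314   31.80401417] [ 547    0   93   75 1694] [ 0.51978792 -0.0806878 ] ((600.4779663085938, 30.610727310180664), (111.89030456542969, 32.19623565673828), 33.023868560791016)
[317.64373517 218.53655381] [ 288  173   59   89 4637] [ 0.41458513 -0.29372313] ((316.9999694824219, 216.99996948242188), (57.99999237060547, 87.99998474121094), -0.0)
[489.97005331 221.92348699] [ 446  175   86   95 6378] [ 0.5399488  -0.22844124] ((489.84912109375, 221.97169494628906), (93.7733383178711, 82.18972778320312), 85.36454010009766)
[390.77894124 321.59899166] [ 352  267   76  104 5157] [ 0.51706404 -0.34513811] ((394.4261779785156, 322.1885070800781), (78.48660278320312, 85.0165023803711), 39.80556869506836)
[172.50626808 331.30954677] [ 149  297   52   79 1037] [ 0.35026674 -0.44727729] ((171.91897583007812, 330.94525146484375), (32.137027740478516, 82.54088592529297), 19.119728088378906)
[461.23472357 331.56256062] [ 434  297   52   79 1031] [ 0.57801318 -0.32329471] ((462.1233825683594, 331.1683044433594), (82.2166748046875, 32.39366912841797), 71.1139144897461)
```

Wrist detection confirms filter C is square-on under the gripper. Grasp it.

Request:
step_arm(targets="1 -0.002 0.004 -0.08 0 0 0; 1 -0.002 0.004 -0.16 0 0 0; 1 -0.002 0.004 -0.23 0 0 0; 1 -0.002 0.004 -0.266 0 0 0; 1 -0.002 0.004 -0.266 0 0 0; 1 -0.002 0.004 -0.266 0 0 0; -1 -0.002 0.004 -0.266 0 0 0; -1 -0.002 0.004 -0.266 0 0 0; -1 -0.002 0.004 -0.266 0 0 0; -1 -0.002 0.004 -0.266 0 0 0")

```text
clock: 17.98
eef_pos: [0.4154, -0.2956, 0.0735]
tool_rot: [0.508, 0.861, 0.002, 0.001]
ft_force: [0.8, 0.8, 0.6]
grip_width: 0.0387
grasp_force: 0.0
```

Request:
step_arm(targets="-1 0 0 0 0 0 0; -1 0 0 0 0 0 0; -1 0 0 0 0 0 0; -1 0 0 0 0 0 0; -1 0 0 0 0 0 0")

```text
clock: 18.4
eef_pos: [0.4149, -0.2955, 0.0728]
tool_rot: [0.508, 0.861, 0.002, 0.001]
ft_force: [-0.4, 1.1, 5.1]
grip_width: 0.0131
grasp_force: 59.7
```

Run:
```python
from h import *
st()
o=bot.camera("top");filt(o)
```

```text
t 18.4 p [ 0.4149 -0.2955  0.0728] psi 28.88 zax [ 0.003  0.002 -1.   ] F [-0.42  1.11  5.15] w 0.0131 g 59.7 q [-0.62  0.39 -0.23  0.95  0.    0.45]
blob [448.2 259. ] 6217 world [ 0.4333 -0.3631] rect [ 0.4105 -0.3456] ridge 141.3 0.398
blob [399.4 216.6] 433 world [ 0.5482 -0.2272] rect [ 0.5466 -0.2252] ridge 129.5 0.081
```

Run:
```python
from h import *
o=bot.camera("top");t=bot.camera_info("top")
for yc in(.05,.1,-.05):
  L=[]
  for xc in np.arange(-.215,-.10,.004):
    u,v=proj(t,[*cl(xc,yc),.139]); L.append((round(xc,3),int(cv2.getRectSubPix(o,(1,1),(u,v)).mean())))
  print(yc,L)
for s in(.084,0,-.084):
  p=cl(-.143,s); go([.4149,-.2955,.26,28.9],[*p,.26,1.3],[*p,.10,1.3])
```

```text
0.05 [(np.float64(-0.215), 112), (np.float64(-0.211), 114), (np.float64(-0.207), 106), (np.float64(-0.203), 64), (np.float64(-0.199), 60), (np.float64(-0.195), 60), (np.float64(-0.191), 66), (np.float64(-0.187), 110), (np.float64(-0.183), 126), (np.float64(-0.179), 112), (np.float64(-0.175), 119), (np.float64(-0.171), 117), (np.float64(-0.167), 114), (np.float64(-0.163), 112), (np.float64(-0.159), 104), (np.float64(-0.155), 140), (np.float64(-0.151), 150), (np.float64(-0.147), 126), (np.float64(-0.143), 109), (np.float64(-0.139), 118), (np.float64(-0.135), 109), (np.float64(-0.131), 77), (np.float64(-0.127), 68), (np.float64(-0.123), 81), (np.float64(-0.119), 81), (np.float64(-0.115), 79), (np.float64(-0.111), 81), (np.float64(-0.107), 81), (np.float64(-0.103), 114)]
0.1 [(np.float64(-0.215), 109), (np.float64(-0.211), 113), (np.float64(-0.207), 105), (np.float64(-0.203), 71), (np.float64(-0.199), 59), (np.float64(-0.195), 59), (np.float64(-0.191), 58), (np.float64(-0.187), 110), (np.float64(-0.183), 125), (np.float64(-0.179), 109), (np.float64(-0.175), 112), (np.float64(-0.171), 118
[... 1233 characters left out ...]

[ 0.4149 -0.2955  0.26   28.9   ] -> -0.0 0.0 0.374 -0.003 0.004 0.0 rows 5
[0.4537 0.1729 0.26   1.3   ] -> 0.078 0.937 0.374 -0.002 0.004 -0.613 rows 13
[0.4537 0.1729 0.1    1.3   ] -> 0.078 0.937 0.054 -0.002 0.004 -0.613 rows 12
[ 0.4149 -0.2955  0.26   28.9   ] -> -0.0 0.0 0.374 -0.003 0.004 0.0 rows 5
[0.4556 0.089  0.26   1.3   ] -> 0.081 0.769 0.374 -0.002 0.004 -0.613 rows 11
[0.4556 0.089  0.1    1.3   ] -> 0.081 0.769 0.054 -0.002 0.004 -0.613 rows 10
[ 0.4149 -0.2955  0.26   28.9   ] -> -0.0 0.0 0.374 -0.003 0.004 0.0 rows 5
[0.4575 0.005  0.26   1.3   ] -> 0.085 0.601 0.374 -0.002 0.004 -0.613 rows 9
[0.4575 0.005  0.1    1.3   ] -> 0.085 0.601 0.054 -0.002 0.004 -0.613 rows 8
```

Request:
step_arm(targets="-1 0 0 0.08 0 0 0; -1 0 0 0.16 0 0 0; -1 0 0 0.24 0 0 0; -1 0 0 0.32 0 0 0; -1 0 0 0.38 0 0 0; -1 0 0 0.38 0 0 0; -1 0.03 0.3 0.38 0 0 -0.25; -1 0.03 0.3 0.38 0 0 -0.25; -1 0.03 0.3 0.38 0 0 -0.25; -1 0.03 0.3 0.38 0 0 -0.25")

```text
clock: 19.33
eef_pos: [0.4281, -0.1424, 0.2604]
tool_rot: [0.59, 0.807, 0.002, -0.002]
ft_force: [1.1, 0.5, -1.6]
grip_width: 0.013
grasp_force: 59.0
```

Request:
step_arm(targets="-1 0.048 0.637 0 0 0 -0.363; -1 0.048 0.637 0 0 0 -0.363; -1 0.048 0.637 0 0 0 -0.363; -1 0.048 0.637 0 0 0 -0.363; -1 0.048 0.637 0 0 0 -0.363; -1 0.048 0.637 0 0 0 -0.363; -1 0.048 0.637 0 0 0 -0.363; -1 0.048 0.637 0 0 0 -0.363; -1 0.048 0.637 0 0 0 -0.363; -1 0.048 0.637 0 0 0 -0.363")

```text
clock: 20.17
eef_pos: [0.4524, 0.1752, 0.2601]
tool_rot: [0.697, 0.717, -0.0, -0.0]
ft_force: [-0.4, -0.8, -1.8]
grip_width: 0.0128
grasp_force: 59.0
```

Request:
step_arm(targets="-1 0 0 0 0 0 0; -1 0 0 0 0 0 0")

```text
clock: 20.33
eef_pos: [0.4529, 0.1722, 0.2612]
tool_rot: [0.7, 0.715, 0.001, -0.0]
ft_force: [-1.5, -0.3, -1.7]
grip_width: 0.0125
grasp_force: 59.1
```

Run:
```python
from h import *
st();p=cl(-.143,.084);go([*p,.2,1.3],[*p,.14,1.3],[*p,.1,1.3])
i=bot.camera_info("scene");im=bot.camera("scene");cv2.imwrite("pics/s10.png",im[:,:,::-1])
i=bot.camera_info("wrist");im=bot.camera("wrist");cv2.imwrite("pics/w11.png",im[:,:,::-1])
```

```text
t 20.33 p [0.4529 0.1722 0.2612] psi 1.22 zax [ 0.001  0.001 -1.   ] F [-1.47 -0.31 -1.73] w 0.0125 g 59.1 q [0.36 0.2  0.03 1.4  0.   1.91]
[0.4537 0.1729 0.2    1.3   ] -> 0.002 0.002 -0.122 -0.001 0.001 0.002 rows 2
[0.4537 0.1729 0.14   1.3   ] -> 0.002 0.002 -0.242 -0.001 0.001 0.002 rows 3
[0.4537 0.1729 0.1    1.3   ] -> 0.002 0.002 -0.322 -0.001 0.001 0.002 rows 4
```

Request:
step_arm(targets="-1 0.002 0.002 -0.06 0 0 0; -1 0.002 0.002 -0.12 0 0 0; -1 0.002 0.002 -0.18 0 0 0; -1 0.002 0.002 -0.23 0 0 0; -1 0.002 0.002 -0.26 0 0 0; -1 0.002 0.002 -0.29 0 0 0; -1 0.002 0.002 -0.31 0 0 0; -1 0.002 0.002 -0.32 0 0 0; -1 0.002 0.002 -0.32 0 0 0; -1 0.002 0.002 -0.32 0 0 0")

```text
clock: 21.27
eef_pos: [0.4548, 0.1738, 0.1025]
tool_rot: [0.7, 0.715, 0.002, 0.0]
ft_force: [-0.1, 0.5, -1.9]
grip_width: 0.013
grasp_force: 59.0
```

Request:
step_arm(targets="-1 0 0 -0.005 0 0 0; -1 0 0 -0.005 0 0 0; -1 0 0 -0.005 0 0 0; -1 0 0 -0.005 0 0 0")

```text
clock: 21.6
eef_pos: [0.4546, 0.1745, 0.0999]
tool_rot: [0.699, 0.715, 0.002, 0.0]
ft_force: [-0.1, 0.3, -1.2]
grip_width: 0.0126
grasp_force: 59.1
```

Request:
step_arm(targets="-0.35 0 0 0 0 0 0; -0.35 0 0 0 0 0 0; -0.35 0 0 0 0 0 0; -0.35 0 0 0 0 0 0; -0.35 0 0 0.04 0 0 0; -0.35 0 0 0.1 0 0 0; -0.35 0 0 0.18 0 0 0; -0.35 0 0 0.25 0 0 0; -0.35 0 0 0.3 0 0 0; -0.35 0 0 0.3 0 0 0")

```text
clock: 22.43
eef_pos: [0.4574, 0.1756, 0.2559]
tool_rot: [0.699, 0.715, 0.007, 0.003]
ft_force: [1.5, 0.6, 0.9]
grip_width: 0.0278
grasp_force: 0.0
```

Run:
```python
from h import *
st(); go([.52,-.18,.24,20],[.5493,-.2288,.2,39])
i=bot.camera_info("wrist");im=bot.camera("wrist");cv2.imwrite("pics/w12.png",im[:,:,::-1])
p=cl(-.143,.084);print(proj(i,[*p,.121]),proj(i,[*p,.09]))
o=bot.camera("top");filt(o);cv2.imwrite("pics/top12.png",o[:,:,::-1])
```

```text
t 22.43 p [0.4574 0.1756 0.2559] psi 1.3 zax [ 0.014  0.006 -1.   ] F [1.46 0.62 0.88] w 0.0278 g 0.0 q [0.37 0.2  0.02 1.37 0.   1.91]
[ 0.52 -0.18  0.24 20.  ] -> 0.125 -0.711 -0.032 -0.011 0.016 0.416 rows 9
[ 0.5493 -0.2288  0.2    39.    ] -> 0.184 -0.809 -0.112 -0.014 0.014 0.838 rows 11
[310.31592385 230.85680503] [310.45572194 221.63316031]
blob [399.4 216.6] 432 world [ 0.5482 -0.2273] rect [ 0.5466 -0.2252] ridge 129.5 0.081
blob [442.1 226.6] 485 world [ 0.5243 -0.3469] rect [ 0.5243 -0.346 ] ridge 82.6 0.076
blob [377.8 295.4] 153 world [ 0.3254 -0.171 ] rect [ 0.3293 -0.1754] ridge 92.4 0.052
```

Run:
```python
from h import *
im=cv2.imread("pics/w12.png"); c=im[150:310,230:390]; 
s=cv2.resize(cv2.cvtColor(c,cv2.COLOR_BGR2GRAY),(40,40),interpolation=cv2.INTER_AREA)
for r in s: print("".join(" .:-=+*#%@"[min(9,int(x)//26)] for x in r))
```

```text
+++=**=:::-*****++***++++++*+-----%%@@@@
+++=**=:-**#####******************%%@@@@
*++=+*=:-@@@@@@@@@@@@@@@@@@@@@@@@%%@@@@@
*++=+*=:-%@@@@@@@@@@@@@@@@@@@@@@@%%@@@@@
*++=+*=::::*****++**#*+++++*+----=%@@@@@
*++=+*+::::+****++**#*+++++*+----=%@@@@@
*++=+*+::::+***+++**#*+++++*+----=%@@@@@
*++++*+::::+**++++**#*+++++*+----=%@@@@@
*++++*+::::+**@+====+====+@*+----=%@@@@@
*++++*+::::+**@*****+*****@*+:---=%@@@@@
*+++=*+::::+**@*****+*****@*+:---=%@@@@@
*+++=**::::+**@*****+*****@*+----+%@@@@@
*+++=**::::+**@*****+*****@*+:---+%@@@@@
*+++=**::::+**@*****+*****@*+:---+%@@@@@
*+++=**-:::+**@#**=---=***@*+:---*@@@@@@
*+++=**-:::+**@#**=---=***@*+:---*@@@@@@
*+++=**-:::+*+@#**+++++***@*+:---*@@@@@@
*+++=**-:::+**@#*++***+*+*@*+:---*@@@@@@
*+++=**-:::=**@#+++++++++*@*+:---*@@@@@@
**++=**-:::=**@#+++++++++*@*+:---#@@@@@@
**++=**-:::=**%#+++++++++*@*+:---#@@@@@@
**++-+*=:::=**%#++++++=++#@*+:---#@@@@@@
**++=+*=:::=**%#++++++=++#@*+----#@@@@@@
**++=+*=:::=**%#+++++++++#@*+----#@@@@@@
**++=+*=:::=**%#+++++++++#%*+----%@@@@@@
**++=+*=:::=**%#+++++++++*%*=----%@@@@@@
**++=+*=:::-*+*+++++++++++**=----%@@@@@@
**++=+*+:::-**+*+***#*++++**=----%@@@@@%
**++=+*+:::-**+*+***#*++++**=----%@@@@@%
**++=+*+:::-*++*+***#*++++**=----%@@@@@%
**++==*+:::-**+*****#*++++**=---=%@@@@@%
**++==*+:::-*++*****#*++++**=---=%@@@@@%
**++==*+:::-*++*****#*++++**=---=%@@@@@%
**++==*+::----+*****#*++++**=-:-=+%@@@@%
**++==*+:-==::+*****#*++++**=- :==#@@@@%
**++==*+-===..+*****#*++++**-- :==+@@@@%
**++==:::==- .+*****#*++++**-- .===--+%%
**++=...-==: .+*****#*++++**-- .-==:..-%
**++:...-==: .+*****#*++++**--  -==-...*
***+...:===. .+*****#*++++**-:  :==-...=
```

Request:
step_arm(targets="0 0.06 -0.35 -0.03 0 0 0.2; 0 0.06 -0.35 -0.03 0 0 0.2; 0 0.06 -0.35 -0.03 0 0 0.2; 0 0.06 -0.35 -0.03 0 0 0.2; 1 0.184 -0.81 -0.03 0 0 0.84; 1 0.184 -0.81 -0.03 0 0 0.84; 1 0.184 -0.81 -0.03 0 0 0.84; 1 0.184 -0.81 -0.06 0 0 0.84; 1 0.184 -0.81 -0.11 0 0 0.84; 1 0.184 -0.81 -0.11 0 0 0.84")

```text
clock: 23.37
eef_pos: [0.5396, -0.208, 0.2014]
tool_rot: [0.429, 0.903, 0.002, -0.001]
ft_force: [1.3, -0.5, 0.3]
grip_width: 0.0852
grasp_force: 0.0
```

Request:
step_arm(targets="1 0 0 0 0 0 0; 1 0 0 0 0 0 0; 1 0 0 0 0 0 0; 1 0 0 0 0 0 0")

```text
clock: 23.7
eef_pos: [0.5396, -0.205, 0.203]
tool_rot: [0.429, 0.903, 0.002, -0.001]
ft_force: [-0.1, 0.3, -0.7]
grip_width: 0.0853
grasp_force: 0.0
```

Run:
```python
from h import *
st(); go([.5493,-.2288,.2,39],[.5493,-.2288,.07,39])
i=bot.camera_info("wrist"); im=bot.camera("wrist"); cv2.imwrite("pics/w13.png",im[:,:,::-1])
hsv=cv2.cvtColor(im,cv2.COLOR_RGB2HSV); m=(hsv[:,:,1]<70)&(hsv[:,:,2]>60)
n,l,s,c=cv2.connectedComponentsWithStats(m.astype(np.uint8))
for j in range(1,n):
    if s[j,4]>400: print(c[j],s[j],onz(i,*c[j],.06),cv2.minAreaRect(np.argwhere(l==j)[:,::-1].astype(np.float32)))
```

```text
t 23.7 p [ 0.5396 -0.205   0.203 ] psi 39.17 zax [-0.     0.004 -1.   ] F [-0.06  0.3  -0.7 ] w 0.0853 g 0.0 q [-0.36  0.41  0.17  1.33  0.    0.52]
[ 0.5493 -0.2288  0.2    39.    ] -> 0.019 -0.048 -0.006 -0.005 -0.001 -0.004 rows 1
[ 0.5493 -0.2288  0.07   39.    ] -> 0.019 -0.048 -0.266 -0.005 -0.001 -0.004 rows 4
[135.03461896  22.03578067] [  83    0  128   62 4304] [ 0.34826349 -0.17086001] ((145.70204162597656, 6.513984680175781), (66.15483856201172, 113.14627838134766), 55.304847717285156)
[541.95204181  91.10793155] [  384     0   256   245 39034] [ 0.60558404 -0.01973963] ((511.49993896484375, 121.99998474121094), (243.99996948242188, 254.99996948242188), 90.0)
[308.82507809 248.86211513] [ 281  201   57   91 4482] [ 0.54853995 -0.22472489] ((309.0, 246.0), (90.0, 56.0), 90.0)
[226.38769363 321.49010327] [ 198  274   61   99 2324] [ 0.53423582 -0.32386655] ((215.25003051757812, 324.2500305175781), (57.27564239501953, 91.92388153076172), 45.0)
[172.66535433 330.90846457] [ 149  297   52   79 1016] [ 0.50234414 -0.36190143] ((171.9813995361328, 330.8620300292969), (32.39366912841797, 82.2166748046875), 18.88608741760254)
[461.35601578 331.55522682] [ 434  297   52   79 1014] [ 0.70385499 -0.19926516] ((462.2240905761719, 331.4627685546875), (81.59420013427734, 32.39366912841797), 71.1139144897461)
```

First filter hangs cleanly between panel and hood. Grasp filter A.

Request:
step_arm(targets="1 0.019 -0.045 0 0 0 0; 1 0.019 -0.045 -0.06 0 0 0; 1 0.019 -0.045 -0.14 0 0 0; 1 0.019 -0.045 -0.22 0 0 0; 1 0.019 -0.045 -0.264 0 0 0; 1 0.019 -0.045 -0.264 0 0 0; 1 0.019 -0.045 -0.264 0 0 0; -1 0.019 -0.045 -0.264 0 0 0; -1 0.019 -0.045 -0.264 0 0 0; -1 0.019 -0.045 -0.264 0 0 0")

```text
clock: 24.58
eef_pos: [0.5515, -0.2292, 0.0742]
tool_rot: [0.43, 0.903, 0.002, 0.002]
ft_force: [-0.7, -0.2, -0.4]
grip_width: 0.0517
grasp_force: 0.0
```

Request:
step_arm(targets="-1 0 0 0 0 0 0; -1 0 0 0 0 0 0; -1 0 0 0 0 0 0; -1 0 0 0 0 0 0; -1 0 0 0 0 0 0; -1 0 0 0 0 0 0")

```text
clock: 25.08
eef_pos: [0.5503, -0.2289, 0.0723]
tool_rot: [0.43, 0.903, 0.002, 0.001]
ft_force: [1.0, 0.8, 5.0]
grip_width: 0.0128
grasp_force: 60.1
```

Request:
step_arm(targets="-1 0 0 0.08 0 0 0; -1 0 0 0.16 0 0 0; -1 0 0 0.24 0 0 0; -1 0 0 0.32 0 0 0; -1 0 0 0.38 0 0 0; -1 0 0 0.38 0 0 0; -1 0 0 0.38 0 0 0; -1 0 0 0.38 0 0 0")

```text
clock: 25.75
eef_pos: [0.5488, -0.2286, 0.2598]
tool_rot: [0.43, 0.903, 0.001, -0.002]
ft_force: [-0.2, 0.3, -1.3]
grip_width: 0.013
grasp_force: 59.2
```

Run:
```python
from h import *
st(); p=cl(-.143,0); go([*p,.26,1.3],[*p,.1,1.3])
```

```text
t 25.75 p [ 0.5488 -0.2286  0.2598] psi 39.09 zax [-0.002  0.004 -1.   ] F [-0.24  0.27 -1.26] w 0.013 g 59.2 q [-0.4   0.43  0.35  1.49  0.    0.49]
[0.4556 0.089  0.26   1.3   ] -> -0.186 0.635 0.0 -0.006 -0.001 -0.84 rows 8
[0.4556 0.089  0.1    1.3   ] -> -0.186 0.635 -0.32 -0.006 -0.001 -0.84 rows 9
```

Request:
step_arm(targets="-1 -0.186 0.635 0 0 0 -0.84; -1 -0.186 0.635 0 0 0 -0.84; -1 -0.186 0.635 0 0 0 -0.84; -1 -0.186 0.635 0 0 0 -0.84; -1 -0.186 0.635 0 0 0 -0.84; -1 -0.186 0.635 0 0 0 -0.84; -1 -0.186 0.635 0 0 0 -0.84; -1 -0.186 0.635 0 0 0 -0.84; -1 -0.186 0.635 0 0 0 -0.84; -1 -0.186 0.635 0 0 0 -0.84")

```text
clock: 26.58
eef_pos: [0.4543, 0.0908, 0.2591]
tool_rot: [0.697, 0.717, -0.0, -0.001]
ft_force: [0.1, -0.8, -0.5]
grip_width: 0.0125
grasp_force: 59.1
```

Request:
step_arm(targets="-1 0 0 0 0 0 0; -1 0 0 0 0 0 0; -1 0 0 0 0 0 0; -1 0 0 0 0 0 0")

```text
clock: 26.92
eef_pos: [0.4569, 0.0873, 0.261]
tool_rot: [0.7, 0.714, 0.001, 0.0]
ft_force: [1.0, 0.6, -1.0]
grip_width: 0.0126
grasp_force: 59.1
```

Run:
```python
from h import *
st(); p=cl(-.143,0); go([*p,.26,1.3],[*p,.1,1.3])
```

```text
t 26.92 p [0.4569 0.0873 0.261 ] psi 1.14 zax [ 0.002  0.002 -1.   ] F [ 0.98  0.62 -0.95] w 0.0126 g 59.1 q [ 0.19  0.16 -0.02  1.39  0.    1.74]
[0.4556 0.089  0.26   1.3   ] -> -0.002 0.003 -0.002 -0.002 0.002 0.003 rows 1
[0.4556 0.089  0.1    1.3   ] -> -0.002 0.003 -0.322 -0.002 0.002 0.003 rows 4
```

Request:
step_arm(targets="-1 -0.002 0.003 -0.06 0 0 0; -1 -0.002 0.003 -0.12 0 0 0; -1 -0.002 0.003 -0.18 0 0 0; -1 -0.002 0.003 -0.23 0 0 0; -1 -0.002 0.003 -0.26 0 0 0; -1 -0.002 0.003 -0.29 0 0 0; -1 -0.002 0.003 -0.315 0 0 0; -1 -0.002 0.003 -0.325 0 0 0; -1 -0.002 0.003 -0.325 0 0 0; -1 -0.002 0.003 -0.325 0 0 0")

```text
clock: 27.75
eef_pos: [0.4565, 0.0895, 0.0993]
tool_rot: [0.7, 0.714, 0.002, 0.001]
ft_force: [0.6, -0.8, -0.4]
grip_width: 0.0126
grasp_force: 59.3
```

Request:
step_arm(targets="-1 0 0 0 0 0 0; -1 0 0 0 0 0 0; -1 0 0 0 0 0 0")

```text
clock: 28.0
eef_pos: [0.4563, 0.09, 0.0994]
tool_rot: [0.699, 0.715, 0.002, 0.001]
ft_force: [1.6, -0.8, 0.2]
grip_width: 0.0128
grasp_force: 59.4
```

Seated (z 0.099, weight taken). Release, rise, head to filter B.

Request:
step_arm(targets="-0.35 0 0 0 0 0 0; -0.35 0 0 0 0 0 0; -0.35 0 0 0 0 0 0; -0.35 0 0 0 0 0 0; -0.35 0 0 0.04 0 0 0; -0.35 0 0 0.1 0 0 0; -0.35 0 0 0.18 0 0 0; -0.35 0 0 0.25 0 0 0; -0.35 0 0 0.3 0 0 0; -0.35 0 0 0.3 0 0 0")

```text
clock: 28.83
eef_pos: [0.4585, 0.091, 0.2548]
tool_rot: [0.699, 0.715, 0.006, 0.003]
ft_force: [1.2, -0.7, 0.4]
grip_width: 0.0278
grasp_force: 0.0
```

Run:
```python
from h import *
st(); go([.527,-.349,.21,-9])
im=bot.camera("wrist"); c=im[150:310,230:390]; cv2.imwrite("pics/w14.png",im[:,:,::-1])
s=cv2.resize(cv2.cvtColor(c,cv2.COLOR_RGB2GRAY),(40,40),interpolation=cv2.INTER_AREA)
for r in s[::2]: print("".join(" .:-=+*#%@"[min(9,int(x)//26)] for x in r))
o=bot.camera("top");filt(o)
```

```text
t 28.83 p [0.4585 0.091  0.2548] psi 1.31 zax [ 0.013  0.004 -1.   ] F [ 1.2  -0.67  0.41] w 0.0278 g 0.0 q [ 0.19  0.16 -0.04  1.36  0.    1.74]
[ 0.527 -0.349  0.21  -9.   ] -> 0.137 -0.88 -0.09 -0.004 0.017 -0.229 rows 11
+++=+*+::::+++@#**********%%+-----*%%%%%
+++=+*+::::+++%*++++++++++##+-----#%%%%%
+++==*+::::+++++++*+##+++++*+-----#%%%%%
+++==*+-:::+++++++*+##+++++*+-----#%%%%%
+++==*+-:::=++%#++++++++++%#+-----%%%%%%
+++==+*-:::=++%%****++***+@#+-----%%%%%%
+++==+*-:::=++%%++++++++++@#+----=%%%%%%
+++==+*=:::=++%%+++:::-+++@#+----=%%%@%%
*++==+*=:::-++#%++++++++++@#+:---=%%%@%%
*+++=+*=:::-++#%++++++++++@*+:---+%%%@%@
*+++=+*+:::-++#%++++++++++@*+:---+%%%@%@
*+++=+*+:::-++#%++++++++++@*+:---+%%%@%%
*+++=+*+:::-++#%++++++++++@*+:---*%%@@%%
*+++-+*+::::+++*++++**++++*++:---*%%@%%%
*+++==*+-:::+++****+#*++++*++:---#%%@%%%
*+++=+**-:::+++***++#*++++*+=----#%%@%%%
*+++=++*-:::+++***++#*++++*+=----%%%@%%%
*+++==+*----.:****++#*++++++=: :--*%@%%%
*+++==:::--- .****++#*++++++=- .--=--+%%
*+++:...---: .+**+++#*++++++=:  :---...*
blob [442.1 226.6] 486 world [ 0.5243 -0.3468] rect [ 0.5246 -0.3461] ridge 82.6 0.076
blob [377.8 295.4] 153 world [ 0.3254 -0.171 ] rect [ 0.3293 -0.1754] ridge 92.4 0.052
```

Request:
step_arm(targets="0 0.07 -0.44 -0.02 0 0.008 -0.11; 0 0.07 -0.44 -0.02 0 0.008 -0.11; 0 0.07 -0.44 -0.02 0 0.008 -0.11; 0 0.07 -0.44 -0.02 0 0.008 -0.11; 0 0.07 -0.44 -0.02 0 0.008 -0.11; 1 0.137 -0.88 -0.09 0 0.016 -0.23; 1 0.137 -0.88 -0.09 0 0.016 -0.23; 1 0.137 -0.88 -0.09 0 0.016 -0.23; 1 0.137 -0.88 -0.09 0 0.016 -0.23; 1 0.137 -0.88 -0.09 0 0.016 -0.23")

```text
clock: 29.77
eef_pos: [0.5181, -0.3203, 0.2057]
tool_rot: [0.761, 0.649, -0.003, -0.006]
ft_force: [1.3, -0.4, -0.1]
grip_width: 0.0852
grasp_force: 0.0
```

Run:
```python
from h import *
st(); go([.527,-.349,.21,-9])
```

```text
t 29.77 p [ 0.5181 -0.3203  0.2057] psi -9.06 zax [-0.013  0.005 -1.   ] F [ 1.28 -0.36 -0.09] w 0.0852 g 0.0 q [-0.55  0.48  0.29  1.39 -0.    1.18]
[ 0.527 -0.349  0.21  -9.   ] -> 0.018 -0.057 0.009 -0.007 -0.017 0.001 rows 1
```

Request:
step_arm(targets="1 0.018 -0.057 0 0 -0.016 0; 1 0.018 -0.057 0 0 -0.016 0; 1 0.018 -0.057 0 0 -0.016 0; 1 0.018 -0.057 0 0 -0.016 0; 1 0.018 -0.057 0 0 -0.016 0; 1 0.018 -0.057 0 0 -0.016 0")

```text
clock: 30.27
eef_pos: [0.5284, -0.3458, 0.2086]
tool_rot: [0.76, 0.65, 0.002, -0.0]
ft_force: [-0.1, -0.2, 0.4]
grip_width: 0.0854
grasp_force: 0.0
```

Run:
```python
from h import *
st(); go([.528,-.350,.07,-9])
i=bot.camera_info("wrist"); im=bot.camera("wrist"); cv2.imwrite("pics/w15.png",im[:,:,::-1])
hsv=cv2.cvtColor(im,cv2.COLOR_RGB2HSV); m=(hsv[:,:,1]<70)&(hsv[:,:,2]>60)
n,l,s,c=cv2.connectedComponentsWithStats(m.astype(np.uint8))
for j in range(1,n):
    if s[j,4]>3000: print(c[j],s[j],onz(i,*c[j],.06),cv2.minAreaRect(np.argwhere(l==j)[:,::-1].astype(np.float32)))
s=cv2.resize(cv2.cvtColor(im[150:330,230:410],cv2.COLOR_RGB2GRAY),(45,45),interpolation=cv2.INTER_AREA)
for r in s[::2]: print("".join(" .:-=+*#%@"[min(9,int(x)//26)] for x in r))
```

```text
t 30.27 p [ 0.5284 -0.3458  0.2086] psi -8.94 zax [ 0.003  0.003 -1.   ] F [-0.07 -0.25  0.37] w 0.0854 g 0.0 q [-0.58  0.52  0.35  1.41  0.    1.15]
[ 0.528 -0.35   0.07  -9.   ] -> -0.001 -0.008 -0.277 -0.004 0.003 -0.001 rows 4
[45.58048961 46.04692136] [  15    0   61   97 5392] [ 0.35303785 -0.18322   ] ((45.0, 48.0), (96.0, 60.0), 90.0)
[319.53934353 224.89635791] [ 291  179   57   89 4448] [ 0.52993767 -0.34768976] ((319.0, 223.0), (88.0, 56.0), 90.0)
*************+=*********+++****+**+**********
**************=*********+++****+**++*********
**************++*********++****+***+*********
**************+=*********++****++**+*********
***************=+++******+++****+**+*********
***************%%++++++*****@#**+************
***************%@***********@#**+************
***************%@***********@#**++***********
***************#@***=--:=***@#**++***********
***************#@***+***+***@#***+***********
****************@***+***+***@#***************
****************@***+***+***@#***************
******+*********@#**+***+***@#***************
****************@#**+*+++***@#***************
*******+********#****************************
*******************=********++***************
********+**********++*******+****************
********+**********+=************************
*********+**********=************************
*********++*********++***********************
**********+*********+=***********************
**********++*********=***********************
**********++*+---=+**++**********************
```

Request:
step_arm(targets="1 0.002 -0.009 -0.08 0 0 0; 1 0.002 -0.009 -0.16 0 0 0; 1 0.002 -0.009 -0.23 0 0 0; 1 0.002 -0.009 -0.274 0 0 0; 1 0.002 -0.009 -0.274 0 0 0; 1 0.002 -0.009 -0.274 0 0 0; 1 0.002 -0.009 -0.274 0 0 0; -1 0.002 -0.009 -0.274 0 0 0; -1 0.002 -0.009 -0.274 0 0 0; -1 0.002 -0.009 -0.274 0 0 0")

```text
clock: 31.15
eef_pos: [0.5304, -0.3526, 0.0737]
tool_rot: [0.761, 0.649, 0.003, 0.002]
ft_force: [1.1, 0.2, -0.2]
grip_width: 0.0513
grasp_force: 0.0
```

Request:
step_arm(targets="-1 0 0 0 0 0 0; -1 0 0 0 0 0 0; -1 0 0 0 0 0 0; -1 0 0 0 0 0 0; -1 0 0 0 0 0 0; -1 0 0 0 0 0 0")

```text
clock: 31.65
eef_pos: [0.5297, -0.3522, 0.072]
tool_rot: [0.761, 0.649, 0.002, 0.0]
ft_force: [0.9, 0.1, 3.0]
grip_width: 0.0132
grasp_force: 59.2
```

Request:
step_arm(targets="-1 0 0 0.08 0 0 0; -1 0 0 0.16 0 0 0; -1 0 0 0.24 0 0 0; -1 0 0 0.32 0 0 0; -1 0 0 0.38 0 0 0; -1 0 0 0.38 0 0 0; -1 0 0 0.38 0 0 0; -1 0 0 0.38 0 0 0")

```text
clock: 32.32
eef_pos: [0.5288, -0.3516, 0.26]
tool_rot: [0.761, 0.649, 0.002, -0.001]
ft_force: [0.8, -0.2, -1.5]
grip_width: 0.0127
grasp_force: 59.0
```

Run:
```python
from h import *
st(); p=cl(-.143,-.084); go([*p,.26,1.3],[*p,.1,1.3])
```

```text
t 32.32 p [ 0.5288 -0.3516  0.26  ] psi -9.05 zax [ 0.001  0.004 -1.   ] F [ 0.83 -0.24 -1.54] w 0.0127 g 59.0 q [-0.59  0.52  0.49  1.54  0.    1.14]
[0.4575 0.005  0.26   1.3   ] -> -0.142 0.713 -0.0 -0.005 0.001 0.23 rows 9
[0.4575 0.005  0.1    1.3   ] -> -0.142 0.713 -0.32 -0.005 0.001 0.23 rows 10
```

Request:
step_arm(targets="-1 -0.142 0.713 0 0 0 0.23; -1 -0.142 0.713 0 0 0 0.23; -1 -0.142 0.713 0 0 0 0.23; -1 -0.142 0.713 0 0 0 0.23; -1 -0.142 0.713 0 0 0 0.23; -1 -0.142 0.713 0 0 0 0.23; -1 -0.142 0.713 0 0 0 0.23; -1 -0.142 0.713 0 0 0 0.23; -1 -0.142 0.713 0 0 0 0.23; -1 -0.142 0.713 0 0 0 0.23")

```text
clock: 33.15
eef_pos: [0.4553, 0.0092, 0.2592]
tool_rot: [0.697, 0.717, 0.001, -0.003]
ft_force: [-0.5, -0.1, -1.2]
grip_width: 0.0126
grasp_force: 59.0
```

Request:
step_arm(targets="-1 0 0 0 0 0 0; -1 0 0 0 0 0 0; -1 0 0 0 0 0 0; -1 0 0 0 0 0 0")

```text
clock: 33.48
eef_pos: [0.4583, 0.0034, 0.2608]
tool_rot: [0.7, 0.714, 0.001, -0.001]
ft_force: [-0.2, -0.5, -2.4]
grip_width: 0.0124
grasp_force: 59.1
```

Run:
```python
from h import *
st(); p=cl(-.143,-.084); go([*p,.26,1.3],[*p,.1,1.3])
```

```text
t 33.48 p [0.4583 0.0034 0.2608] psi 1.17 zax [ 0.001  0.003 -1.   ] F [-0.25 -0.49 -2.36] w 0.0124 g 59.1 q [ 0.01  0.15 -0.04  1.39  0.    1.56]
[0.4575 0.005  0.26   1.3   ] -> -0.002 0.003 -0.002 -0.004 0.001 0.003 rows 1
[0.4575 0.005  0.1    1.3   ] -> -0.002 0.003 -0.322 -0.004 0.001 0.003 rows 4
```

Request:
step_arm(targets="-1 -0.002 0.003 -0.06 0 0 0; -1 -0.002 0.003 -0.12 0 0 0; -1 -0.002 0.003 -0.18 0 0 0; -1 -0.002 0.003 -0.23 0 0 0; -1 -0.002 0.003 -0.26 0 0 0; -1 -0.002 0.003 -0.29 0 0 0; -1 -0.002 0.003 -0.315 0 0 0; -1 -0.002 0.003 -0.325 0 0 0; -1 -0.002 0.003 -0.325 0 0 0; -1 -0.002 0.003 -0.325 0 0 0")

```text
clock: 34.32
eef_pos: [0.4578, 0.0052, 0.0991]
tool_rot: [0.7, 0.714, 0.002, -0.0]
ft_force: [-0.7, 0.1, -0.9]
grip_width: 0.0127
grasp_force: 59.1
```

Request:
step_arm(targets="-1 0 0 0 0 0 0; -1 0 0 0 0 0 0; -1 0 0 0 0 0 0")

```text
clock: 34.57
eef_pos: [0.4576, 0.0058, 0.0993]
tool_rot: [0.699, 0.715, 0.002, -0.0]
ft_force: [0.5, 0.2, -0.7]
grip_width: 0.013
grasp_force: 59.1
```

Request:
step_arm(targets="-0.35 0 0 0 0 0 0; -0.35 0 0 0 0 0 0; -0.35 0 0 0 0 0 0; -0.35 0 0 0 0 0 0; -0.35 0 0 0.04 0 0 0; -0.35 0 0 0.1 0 0 0; -0.35 0 0 0.18 0 0 0; -0.35 0 0 0.25 0 0 0; -0.35 0 0 0.3 0 0 0; -0.35 0 0 0.3 0 0 0")

```text
clock: 35.4
eef_pos: [0.4606, 0.0062, 0.2551]
tool_rot: [0.699, 0.715, 0.006, 0.004]
ft_force: [0.7, 0.0, 1.1]
grip_width: 0.0275
grasp_force: 0.0
```

Request:
step_arm(targets="0 0 0 0.04 0 0 0; 0 0 0 0.04 0 0 0; 0 0 0 0.04 0 0 0; 0 0 0 0.04 0 0 0")

```text
clock: 35.73
eef_pos: [0.4569, 0.0061, 0.2679]
tool_rot: [0.699, 0.715, 0.001, -0.001]
ft_force: [0.5, 0.5, -0.5]
grip_width: 0.0426
grasp_force: 0.0
```

Run:
```python
from h import *
st(); go([.44,.3,.25,5],[.4398,.382,.22,7.3])
im=bot.camera("wrist"); cv2.imwrite("pics/w16.png",im[:,:,::-1])
s=cv2.resize(cv2.cvtColor(im[110:310,230:390],cv2.COLOR_RGB2GRAY),(40,50),interpolation=cv2.INTER_AREA)
for r in s[::2]: print("".join(" .:-=+*#%@"[min(9,int(x)//26)] for x in r))
```

```text
t 35.73 p [0.4569 0.0061 0.2679] psi 1.3 zax [ 0.001  0.003 -1.   ] F [ 0.51  0.53 -0.52] w 0.0426 g 0.0 q [ 0.01  0.14 -0.02  1.41  0.    1.56]
[0.44 0.3  0.25 5.  ] -> -0.034 0.588 -0.036 -0.004 0.001 0.082 rows 8
[0.4398 0.382  0.22   7.3   ] -> -0.034 0.752 -0.096 -0.004 0.001 0.133 rows 10
*+++==+++:::-++*@***********@*+:---=%%%%
*+++==+++:::-++*@****++*****@*+:---=%%%%
*+++==+++:::-+++#+=+++*+===+#++:---=%%%%
*+++==+++:::-++++++++*#++++++++:---+%%%%
*+++==+++:::-++++++++*#++++++++:---+%%%%
*++++-+++::::++++++++*#+++++++=:---+%%%%
*++++-+++-:::++++++++*#+++++++=:---*%%%%
*++++-+++-:::++++*+++*#+++++++=----#%%%%
*++++-+++-:::+++#====+*+===+*+=----#%%%%
*++++-+++-:::+++@*+++++++++#%+-----%%%%%
**+++-++*=:::+++@*+++++++++#%+-----%%%%%
**+++-+++=:::+++@*++=---+++%#+-----%%%%%
**+++-+++=:::=++@*+++++++++%#+----=%%%%%
**+++==+*+:::=++@*+++++++++%#+----=%%%%%
**+++==+++:::=++@*+++++++++%#+----=%%%%%
**+++==+++:::=++%#++=++++++%#+----+%%%%%
**+++==+++:::=++%*+++++++++%#+:---+%%%%%
**+++==+++:::=++*+++++++++++++:---*%%%%%
**+++==+++::-========*#+==========#%%%%%
**+++==+++-:%%%%%%%%%%%%%%%%%%%%%%#%%%%%
**+++==+++-:-+++**+++++++++++++:::#%%%%%
**++++=+++-:++++**+++++++++++++-::%%%%%%
+*+++--- =--++*+**+++++++++++++-:--.--=%
+--=---. -=+++*+**++++++++++==++=-: .--=
...---.  -++++*+*+++===+*#######*=:  :--
```

All three filters hang aligned on the bar. Fetch the pin.

Request:
step_arm(targets="0 -0.034 0.756 0 0 0 0.133; 0 -0.034 0.756 0 0 0 0.133; 0 -0.034 0.756 0 0 0 0.133; 0 -0.034 0.756 0 0 0 0.133; 0 -0.034 0.756 0 0 0 0.133; 1 -0.034 0.756 -0.03 0 0 0.133; 1 -0.034 0.756 -0.09 0 0 0.133; 1 -0.034 0.756 -0.09 0 0 0.133; 1 -0.034 0.756 -0.09 0 0 0.133; 1 -0.034 0.756 -0.09 0 0 0.133")

```text
clock: 36.62
eef_pos: [0.4379, 0.3884, 0.2192]
tool_rot: [0.659, 0.752, -0.0, -0.002]
ft_force: [0.0, -0.0, -0.4]
grip_width: 0.0853
grasp_force: 0.0
```

Request:
step_arm(targets="1 0 0 0 0 0 0; 1 0 0 0 0 0 0; 1 0 0 0 0 0 0; 1 0 0 0 0 0 0")

```text
clock: 36.95
eef_pos: [0.4409, 0.3826, 0.2247]
tool_rot: [0.662, 0.75, 0.002, -0.0]
ft_force: [0.2, -0.5, 0.5]
grip_width: 0.0856
grasp_force: 0.0
```

Run:
```python
from h import *
st(); i=bot.camera_info("wrist"); im=bot.camera("wrist")
u,v=proj(i,[.4400,.384,.132]).astype(int); g=im.astype(int); ref=g[v-2:v+3,u-2:u+3].mean((0,1)); print(ref)
m=np.abs(g-ref).max(2)<28; n,l,s,c=cv2.connectedComponentsWithStats(m.astype(np.uint8)); j=l[v,u]; print(c[j],s[j],onz(i,*c[j],.132))
a=onz(i,*c[j],.132); go([*a,.2,7.3],[*a,.098,7.3])
```

```text
t 36.95 p [0.4409 0.3826 0.2247] psi 7.17 zax [ 0.003  0.004 -1.   ] F [ 0.21 -0.48  0.52] w 0.0856 g 0.0 q [0.71 0.41 0.22 1.38 0.   2.16]
[227.56 191.84 114.16]
[314.8425656 239.696793 ] [302 227  27  27 686] [0.43937186 0.38485139]
[0.4394 0.3849 0.2    7.3   ] -> -0.003 0.004 -0.05 -0.005 0.004 0.003 rows 1
[0.4394 0.3849 0.098  7.3   ] -> -0.003 0.004 -0.254 -0.005 0.004 0.003 rows 4
```

Request:
step_arm(targets="1 -0.002 0.003 -0.08 0 0 0; 1 -0.002 0.003 -0.16 0 0 0; 1 -0.002 0.003 -0.22 0 0 0; 1 -0.002 0.003 -0.256 0 0 0; 1 -0.002 0.003 -0.256 0 0 0; 1 -0.002 0.003 -0.256 0 0 0; 1 -0.002 0.003 -0.256 0 0 0; -1 -0.002 0.003 -0.256 0 0 0; -1 -0.002 0.003 -0.256 0 0 0; -1 -0.002 0.003 -0.256 0 0 0")

```text
clock: 37.83
eef_pos: [0.4402, 0.3862, 0.0977]
tool_rot: [0.661, 0.751, 0.003, -0.0]
ft_force: [-0.1, -0.6, 0.3]
grip_width: 0.0516
grasp_force: 0.0
```

Request:
step_arm(targets="-1 0 0 0 0 0 0; -1 0 0 0 0 0 0; -1 0 0 0 0 0 0; -1 0 0 0 0 0 0; -1 0 0 0 0 0 0; -1 0 0 0 0 0 0")

```text
clock: 38.33
eef_pos: [0.4395, 0.3859, 0.0966]
tool_rot: [0.661, 0.751, 0.002, -0.0]
ft_force: [-0.9, -0.6, 4.5]
grip_width: 0.0192
grasp_force: 58.9
```

Request:
step_arm(targets="-1 0 0 0.06 0 0 0; -1 0 0 0.12 0 0 0; -1 0 0 0.18 0 0 0; -1 0 0 0.25 0 0 0; -1 0 0 0.32 0 0 0; -1 0 0 0.38 0 0 0; -1 0 0 0.4 0 0 0; -1 0 0 0.4 0 0 0; -1 0 0 0.4 0 0 0; -1 0 0 0.4 0 0 0")

```text
clock: 39.17
eef_pos: [0.4388, 0.385, 0.2938]
tool_rot: [0.661, 0.751, 0.0, -0.001]
ft_force: [-0.5, 0.1, -0.1]
grip_width: 0.0193
grasp_force: 60.4
```

Run:
```python
from h import *
st(); b=cl(-.0052,.0021); print(b); go([.46,.1,.3,1.3],[*b,.28,1.3])
```

```text
t 39.17 p [0.4388 0.385  0.2938] psi 7.28 zax [-0.001  0.001 -1.   ] F [-0.48  0.1  -0.13] w 0.0193 g 60.4 q [0.72 0.4  0.39 1.56 0.   2.16]
[0.59335387 0.09418195]
[0.46 0.1  0.3  1.3 ] -> 0.042 -0.57 0.012 -0.001 -0.001 -0.133 rows 7
[0.5934 0.0942 0.28   1.3   ] -> 0.309 -0.582 -0.028 -0.001 -0.001 -0.133 rows 8
```

Request:
step_arm(targets="-1 0.03 -0.57 0.01 0 0 -0.133; -1 0.03 -0.57 0.01 0 0 -0.133; -1 0.03 -0.57 0.01 0 0 -0.133; -1 0.03 -0.57 0.01 0 0 -0.133; -1 0.03 -0.57 0.01 0 0 -0.133; -1 0.03 -0.57 0.01 0 0 -0.133; -1 0.03 -0.57 0.01 0 0 -0.133; -1 0.309 -0.582 0 0 0 -0.133; -1 0.309 -0.582 -0.02 0 0 -0.133; -1 0.309 -0.582 -0.02 0 0 -0.133")

```text
clock: 40.0
eef_pos: [0.5785, 0.0937, 0.2866]
tool_rot: [0.7, 0.714, 0.001, -0.001]
ft_force: [1.3, 0.5, -0.3]
grip_width: 0.0196
grasp_force: 60.5
```

Request:
step_arm(targets="-1 0.07 0 0 0 0 0; -1 0.07 0 0 0 0 0; -1 0.07 0 0 0 0 0; -1 0.07 0 0 0 0 0")

```text
clock: 40.33
eef_pos: [0.6124, 0.0951, 0.2855]
tool_rot: [0.699, 0.715, -0.0, -0.002]
ft_force: [-0.5, -0.2, 0.3]
grip_width: 0.0194
grasp_force: 60.6
```

Run:
```python
from h import *
st(); b=cl(-.0052,.0021); go([*b,.28,1.3],[*b,.225,1.3])
```

```text
t 40.33 p [0.6124 0.0951 0.2855] psi 1.29 zax [-0.003  0.002 -1.   ] F [-0.55 -0.19  0.3 ] w 0.0194 g 60.6 q [0.15 0.48 0.5  1.59 0.   1.7 ]
[0.5934 0.0942 0.28   1.3   ] -> -0.038 -0.002 -0.011 -0.003 -0.004 0.0 rows 1
[0.5934 0.0942 0.225  1.3   ] -> -0.038 -0.002 -0.121 -0.003 -0.004 0.0 rows 2
```

Request:
step_arm(targets="-1 -0.038 -0.001 0 0 0 0; -1 -0.038 -0.001 0 0 0 0; -1 -0.038 -0.001 -0.05 0 0 0; -1 -0.038 -0.001 -0.1 0 0 0; -1 -0.038 -0.001 -0.12 0 0 0; -1 -0.038 -0.001 -0.12 0 0 0; -1 -0.038 -0.001 -0.12 0 0 0; -1 -0.038 -0.001 -0.12 0 0 0")

```text
clock: 41.0
eef_pos: [0.595, 0.0949, 0.2302]
tool_rot: [0.699, 0.715, 0.003, 0.001]
ft_force: [0.0, -1.0, -0.2]
grip_width: 0.0194
grasp_force: 60.5
```

Run:
```python
from h import *
st(); b=cl(-.0052,.0021); go([*b,.185,1.3])
i=bot.camera_info("scene");im=bot.camera("scene");p=bot.get_obs()["eef_pos"]
print("pred tip",proj(i,p-[0,0,.097]),"hole",proj(i,[*b,.116]))
u,v=proj(i,[*b,.125]).astype(int);crop(im,u-40,v-40,u+40,v+30,7,"s17.png")
```

```text
t 41.0 p [0.595  0.0949 0.2302] psi 1.31 zax [ 0.005  0.004 -1.   ] F [ 0.01 -0.98 -0.16] w 0.0194 g 60.5 q [0.16 0.44 0.29 1.41 0.   1.7 ]
[0.5934 0.0942 0.185  1.3   ] -> -0.003 -0.002 -0.09 -0.005 0.007 -0.0 rows 2
pred tip [343.70945256 287.05886955] hole [343.4221501  290.97683351]
```

View pics/s17.png

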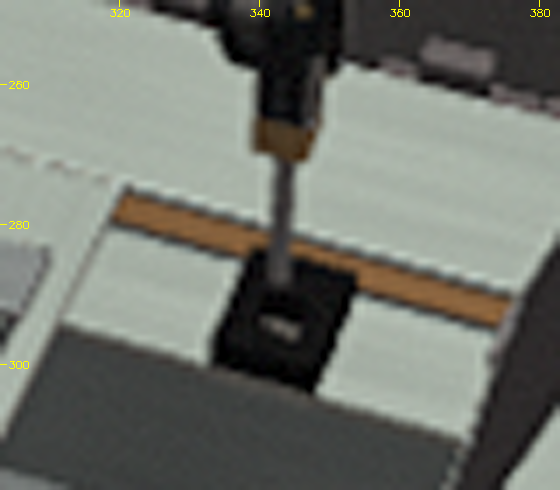

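Tip at (343,289), right above the hole. Press and push home.

Request:
step_arm(targets="-1 -0.002 0 -0.03 0 0 0; -1 -0.002 0 -0.06 0 0 0; -1 -0.002 0 -0.078 0 0 0; -1 -0.002 0 -0.09 0 0 0; -1 -0.002 0 -0.09 0 0 0; -1 -0.002 0 -0.09 0 0 0; -1 -0.002 0 -0.09 0 0 0; -1 -0.002 0 -0.09 0 0 0")

```text
clock: 41.72
eef_pos: [0.5941, 0.0949, 0.1844]
tool_rot: [0.699, 0.715, 0.003, 0.0]
ft_force: [-0.0, 1.3, 3.1]
grip_width: 0.0189
grasp_force: 61.0
```

Request:
step_arm(targets="-1 0 0 -0.002 0 0 0; -1 0 0 -0.002 0 0 0; -1 0 0 -0.002 0 0 0")

```text
clock: 41.97
eef_pos: [0.5941, 0.0948, 0.1835]
tool_rot: [0.699, 0.715, 0.003, 0.0]
ft_force: [-0.4, -0.6, 7.4]
grip_width: 0.0189
grasp_force: 61.5
```

Request:
step_arm(targets="-1 0.02 0 0 0 0 0; -1 0.04 0.001 0 0 0 0; -1 0.06 0.001 0 0 0 0; -1 0.08 0.002 0 0 0 0; -1 0.1 0.002 0 0 0 0; -1 0.12 0.003 0 0 0 0; -1 0.14 0.003 0 0 0 0; -1 0.16 0.004 0 0 0 0; -1 0.178 0.004 0 0 0 0; -1 0.18 0.004 0 0 0 0")

```text
clock: 42.8
eef_pos: [0.684, 0.0968, 0.1834]
tool_rot: [0.699, 0.715, 0.002, -0.0]
ft_force: [-3.8, -0.5, 8.6]
grip_width: 0.0195
grasp_force: 61.8
```

Request:
step_arm(targets="-1 0 0 0 0 0 0; -1 0 0 0 0 0 0; -1 0 0 0 0 0 0; -1 0 0 0 0 0 0")

```text
clock: 43.13
eef_pos: [0.6837, 0.0967, 0.1835]
tool_rot: [0.699, 0.715, 0.003, 0.0]
ft_force: [-2.1, 0.1, 6.4]
grip_width: 0.0195
grasp_force: 61.5
```

Run:
```python
from h import *
st()
o=bot.camera("top");t=bot.camera_info("top")
for yc in(.12,.05,-.1):
  print(yc,[(round(float(xc),3),int(cv2.getRectSubPix(o,(1,1),tuple(proj(t,[*cl(xc,yc),.139]))).mean())) for xc in np.arange(-.135,-.085,.003)])
```

```text
t 43.13 p [0.6837 0.0967 0.1835] psi 1.29 zax [ 0.004  0.003 -1.   ] F [-2.08  0.14  6.43] w 0.0195 g 61.5 q [0.14 0.65 0.52 1.43 0.   1.69]
0.12 [(-0.135, 113), (-0.132, 88), (-0.129, 58), (-0.126, 60), (-0.123, 65), (-0.12, 64), (-0.117, 64), (-0.114, 65), (-0.111, 65), (-0.108, 65), (-0.105, 82), (-0.102, 160), (-0.099, 190), (-0.096, 188), (-0.093, 188), (-0.09, 189), (-0.087, 187)]
0.05 [(-0.135, 191), (-0.132, 191), (-0.129, 191), (-0.126, 191), (-0.123, 191), (-0.12, 191), (-0.117, 191), (-0.114, 191), (-0.111, 191), (-0.108, 192), (-0.105, 192), (-0.102, 192), (-0.099, 192), (-0.096, 192), (-0.093, 192), (-0.09, 192), (-0.087, 192)]
-0.1 [(-0.135, 110), (-0.132, 87), (-0.129, 63), (-0.126, 66), (-0.123, 64), (-0.12, 63), (-0.117, 64), (-0.114, 64), (-0.111, 65), (-0.108, 66), (-0.105, 91), (-0.102, 146), (-0.099, 182), (-0.096, 186), (-0.093, 188), (-0.09, 187), (-0.087, 186)]
```

Request:
step_arm(targets="-1 0.004 0 0 0 0 0; -1 0.006 0 0 0 0 0; -1 0.006 0 0 0 0 0; -1 0.006 0 0 0 0 0")

```text
clock: 43.52
eef_pos: [0.6846, 0.0968, 0.1834]
tool_rot: [0.699, 0.715, 0.001, -0.001]
ft_force: [-7.2, -1.3, 8.8]
grip_width: 0.0193
grasp_force: 61.9
```

Run:
```python
from h import *
t=bot.camera_info("top");im0=cv2.imread("pics/top0.png"); o=bot.camera("top")[:,:,::-1]
for n,im in(("start",im0),("now",o)):
 for yc in(.12,-.1):
  print(n,yc,[(int(cv2.getRectSubPix(np.ascontiguousarray(im),(1,1),tuple(proj(t,[*cl(xc,yc),.139]))).mean())) for xc in np.arange(-.140,-.085,.002)])
st()
```

```text
start 0.12 [115, 119, 119, 110, 90, 60, 56, 59, 64, 63, 64, 64, 64, 64, 64, 64, 66, 66, 116, 170, 204, 200, 199, 199, 199, 200, 199, 198]
start -0.1 [120, 120, 119, 112, 92, 73, 59, 66, 65, 64, 65, 65, 64, 65, 65, 66, 65, 77, 109, 155, 182, 196, 197, 199, 199, 199, 198, 197]
now 0.12 [110, 114, 113, 105, 88, 62, 59, 61, 64, 64, 64, 65, 65, 65, 65, 64, 64, 66, 111, 160, 193, 189, 188, 188, 187, 187, 187, 187]
now -0.1 [115, 114, 114, 107, 88, 70, 59, 65, 65, 64, 64, 65, 65, 64, 64, 64, 65, 76, 105, 146, 172, 185, 187, 188, 188, 187, 187, 185]
t 43.57 p [0.6845 0.0968 0.1834] psi 1.31 zax [-0.001  0.003 -1.   ] F [-5.94  0.15  9.54] w 0.0194 g 61.9 q [0.14 0.66 0.53 1.44 0.   1.69]
```

Carriage home (matches start image, force rising at the stop). Draw pin straight up and return to stand.

Request:
step_arm(targets="-1 0 0 0.05 0 0 0; -1 0 0 0.1 0 0 0; -1 0 0 0.17 0 0 0; -1 0 0 0.24 0 0 0; -1 -0.08 0 0.24 0 0 0; -1 -0.16 0 0.24 0 0 0; -1 -0.24 0 0.24 0 0 0; -1 -0.32 0 0.24 0 0 0.03; -1 -0.4 0.03 0.24 0 0 0.06; -1 -0.46 0.08 0.24 0 0 0.08")

```text
clock: 44.4
eef_pos: [0.4534, 0.1351, 0.3016]
tool_rot: [0.677, 0.736, 0.001, -0.001]
ft_force: [0.3, 1.6, -0.1]
grip_width: 0.0193
grasp_force: 60.5
```

Request:
step_arm(targets="-1 -0.02 0.08 0 0 0 0.03; -1 -0.03 0.16 0 0 0 0.053; -1 -0.03 0.24 0 0 0 0.053; -1 -0.03 0.32 0 0 0 0.053; -1 -0.03 0.4 0 0 0 0.053; -1 -0.03 0.48 0 0 0 0.053; -1 -0.03 0.496 0 0 0 0.053; -1 -0.03 0.496 0 0 0 0.053; -1 -0.03 0.496 0 0 0 0.053; -1 -0.03 0.496 0 0 0 0.053")

```text
clock: 45.23
eef_pos: [0.4414, 0.3835, 0.3018]
tool_rot: [0.661, 0.75, 0.001, -0.0]
ft_force: [-0.4, -1.6, -0.7]
grip_width: 0.0191
grasp_force: 60.4
```

Run:
```python
from h import *
st(); go([.4395,.385,.185,7.3])
im=bot.camera("top");i=bot.camera_info("top")
```

```text
t 45.23 p [0.4414 0.3835 0.3018] psi 7.23 zax [ 0.001  0.002 -1.   ] F [-0.44 -1.63 -0.74] w 0.0191 g 60.4 q [0.71 0.4  0.41 1.58 0.   2.16]
[0.4395 0.385  0.185  7.3   ] -> -0.004 0.003 -0.234 -0.003 0.002 0.002 rows 3
```

Request:
step_arm(targets="-1 -0.002 0.003 -0.08 0 0 0; -1 -0.002 0.003 -0.16 0 0 0; -1 -0.002 0.003 -0.22 0 0 0; -1 -0.002 0.003 -0.242 0 0 0; -1 -0.002 0.003 -0.242 0 0 0; -1 -0.002 0.003 -0.242 0 0 0; -1 -0.002 0.003 -0.242 0 0 0; -1 -0.002 0.003 -0.242 0 0 0")

```text
clock: 45.95
eef_pos: [0.4417, 0.3866, 0.1836]
tool_rot: [0.661, 0.75, 0.004, -0.0]
ft_force: [-0.4, 0.3, -0.5]
grip_width: 0.0196
grasp_force: 60.5
```

Run:
```python
from h import *
st(); p=bot.get_obs()["eef_pos"]
def asc(im,u0,v0,w,h,k):
    g=cv2.cvtColor(np.ascontiguousarray(im),cv2.COLOR_RGB2GRAY)[v0:v0+h,u0:u0+w]; g=cv2.resize(g,None,fx=2*k,fy=k,interpolation=cv2.INTER_CUBIC)
    lo,hi=g.min(),np.percentile(g,97)
    for j,r in enumerate(g): print(f"{v0+(j+.5)/k:6.1f} "+"".join(" .:-=+*#%@"[int(np.clip((float(x)-lo)/(hi-lo)*9.9,0,9))] for x in r))
for n in("top","scene"):
  i=bot.camera_info(n); im=bot.camera(n); print(n,"tip pred",proj(i,p-[0,0,.097]),"hole",proj(i,[.4417,.3837,.072]))
  u,v=proj(i,[.4417,.3837,.075]).astype(int); print("u0",u-12,"2k=4 chars/px"); asc(im,u-12,v-9,24,16,2)
```

```text
t 45.95 p [0.4417 0.3866 0.1836] psi 7.23 zax [ 0.005  0.006 -1.   ] F [-0.41  0.33 -0.5 ] w 0.0196 g 60.5 q [0.72 0.43 0.15 1.28 0.   2.16]
top tip pred [174.65203365 243.13968088] hole [177.26024729 244.18896572]
u0 164 2k=4 chars/px
 234.2 %%#*=-::::::::::::::::::::-=+*#%%%%%%%%%%%%%%@@@@@@@@@@@@@@@@@@@@@@@@@@@@@@@@@@@%%%%%%%%%%%%%%%%
 234.8 @@%*+-::::::::::::::::::::-==+*#%%%%%%%%%%%%%@@@@@@@@@@@@@@@@@@@@@@@@@@@@@@@@@@@%%%%%%%%%%%%%%%%
 235.2 @@%#+-::::::::::::::::::.::--=+*##%%%%%%%%%%%%@@@@@@@@@@@@@@@@@@@@@@@@@@@@@@@@%%%%%%%%%%%%%%%%%%
 235.8 @@%#+=::::::::::::::::::..::-=+**#%%%%%%%%%%%%@@@@@@@@@@@@@@@@@@@@@@@@@@@@@@@%%%%%%%%%%%%%%%%###
 236.2 @%#*+=::::::::::::::::::..::-=+**#%%%%%%%%%%%%@@@@@@@@@@@@@@@@@@@@@@@@@@@@@@%%%%%%%%%@@%%%%%####
 236.8 **++=-:::::::::::::::::::::--=+**#%%%%%%%%%@@@@@@@@@@@@@@@@@@@@@@@@@@@@@@@@%%%%%%%%%%@@%%%%#####
 237.2 ----:::::::::::::::::::::::--=+**#%%%%%%%@@@@@@@@@@@@@@@@@@@@@@@@@@@@@@@@%%%%%%%%%%%%%%%%#####%%
 237.8 .........::::::::::::::::::--=++*#%%%%%%@@@@@@@@@@@@@@@@@@@@@@@@@@@@@@@@%%%%%%%%%%%%%%%%%####%%%
 238.2 ...........::::::::::::::
[... 5188 characters left out ...]
###%%%%%%%@@@@%#*+=-::......      .  .:=+#%@@@@@@@@@@@@@@@@@@@@@@@@@%%%%%%%%
 294.2 **##%%%%%%%#########%%%%%%%%%%%%@%%#*++===-----::.....   .:-+*%%@@@@@@@@@@@@@@@@@@@@@@%%%%%%%%%%
 294.8 ***#%%%%%%########%%%%%@@@%%%%%%%%%##**********++===------=+*#%%%@@@@@@@@@@@@@@@@@@@%%%%%%%%%%%%
 295.2 ***#%%%%%%#####%%%%%%%@@@%%%%%%%%%%%%##%%%%%%%%%%#####*****##%%@@@@@@@@@@@@@@@@@@@@%%%%%%##%%%%%
 295.8 ***##%%%%%##%%%%%%%%%%%%%%%%%%%%%%%%%@@@@@@@@@@@@@@@@@@@%%%%@@@@@@@@@@@@@@@@@@@@@%%%%%%%###%%%%%
 296.2 ***##%%%%%%%%%%%%%%%%%%%%%%%%%%%%%@@@@@@@@@@@@@@@@@@@@@@@@@@@@@@@@@@@@@@@@@@@%%%%%%%%%#####%%%%%
 296.8 ***###%%%%%%%%%%%%%%%%%%##%%%%%%@@@@@@@@@@@@@@@@@@@@@@@@@@@@@@@@@@@@@@@@@@%%%%%%%%%%%######%%%%%
```

Run:
```python
from h import *
s=bot.camera_info("scene");t=bot.camera_info("top")
for z in(.0846,.0866): print("tip",onz(s,469,289.4,z),onz(s,469,289.9,z),"top",onz(t,175.8,243,z))
print("hole",onz(s,467.45,292.9,.072),onz(t,177.6,245.1,.072))
st()
```

```text
tip [0.44455502 0.38559244] [0.4462516  0.38584879] top [0.44259907 0.38417759]
tip [0.44642713 0.38543697] [0.44812006 0.38569276] top [0.44224203 0.38356453]
hole [0.44620144 0.38463826] [0.43920094 0.38251477]
t 46.05 p [0.4413 0.3867 0.1831] psi 7.26 zax [ 0.005  0.006 -1.   ] F [ 0.62  0.06 -0.56] w 0.0193 g 60.5 q [0.72 0.43 0.15 1.28 0.   2.16]
```

Request:
step_arm(targets="-1 -0.002 -0.003 0 0 0 0; -1 -0.002 -0.003 0 0 0 0; -1 -0.002 -0.003 0 0 0 0; -1 -0.002 -0.003 -0.02 0 0 0; -1 -0.002 -0.003 -0.035 0 0 0; -1 -0.002 -0.003 -0.05 0 0 0; -1 -0.002 -0.003 -0.05 0 0 0; -1 -0.002 -0.003 -0.05 0 0 0")

```text
clock: 46.72
eef_pos: [0.4388, 0.3842, 0.1549]
tool_rot: [0.661, 0.751, 0.001, -0.001]
ft_force: [-0.9, -0.8, -0.4]
grip_width: 0.0191
grasp_force: 60.5
```

In the hole (z 0.155, no resistance). Seat and release.

Request:
step_arm(targets="-1 0 0 -0.03 0 0 0; -1 0 0 -0.06 0 0 0; -1 0 0 -0.09 0 0 0; -1 0 0 -0.112 0 0 0; -1 0 0 -0.114 0 0 0; -1 0 0 -0.114 0 0 0; -1 0 0 -0.114 0 0 0; 1 0 0 -0.114 0 0 0; 1 0 0 -0.114 0 0 0; 1 0 0 -0.114 0 0 0")

```text
clock: 47.55
eef_pos: [0.4399, 0.3852, 0.1002]
tool_rot: [0.661, 0.751, 0.003, -0.0]
ft_force: [0.1, -1.0, 0.4]
grip_width: 0.055
grasp_force: 0.0
```

Request:
step_arm(targets="1 0 0 0 0 0 0; 1 0 0 0 0 0 0; 1 0 0 0.06 0 0 0; 1 0 0 0.14 0 0 0; 1 0 0 0.22 0 0 0; 1 0 0 0.26 0 0 0; 1 0 0 0.26 0 0 0; 1 0 0 0.26 0 0 0; 1 0 0 0.26 0 0 0")

```text
clock: 48.3
eef_pos: [0.439, 0.3844, 0.2284]
tool_rot: [0.661, 0.751, 0.001, -0.0]
ft_force: [-0.1, -0.1, -0.4]
grip_width: 0.0856
grasp_force: 0.0
```

Run:
```python
from h import *
st(); i=bot.camera_info("wrist"); im=bot.camera("wrist")
u,v=proj(i,[.4395,.3845,.132]).astype(int); g=im.astype(int); ref=g[v-2:v+3,u-2:u+3].mean((0,1)); print(ref)
m=np.abs(g-ref).max(2)<28; n,l,s,c=cv2.connectedComponentsWithStats(m.astype(np.uint8)); j=l[v,u]; print(c[j],s[j],onz(i,*c[j],.132))
# cover: probable edge and where it is now
h=cl(.045,.08); print("hinge",h)
for th in (1.85,1.2,.6,0): print(th,np.round(cl(.045,.08-.153*np.cos(th)),4),.147+.153*np.sin(th)+.003)
```

```text
t 48.3 p [0.439  0.3844 0.2284] psi 7.29 zax [ 0.001  0.003 -1.   ] F [-0.09 -0.07 -0.43] w 0.0856 g 0.0 q [0.72 0.41 0.23 1.39 0.   2.16]
[228.36 192.72 115.04]
[318.58396369 241.77458396] [305 229  27  26 661] [0.44023873 0.38427008]
hinge [0.64178066 0.17319648]
1.85 [0.6408 0.2154] 0.2970751060552209
1.2 [0.643  0.1178] 0.2926019801529856
0.6 [0.6446 0.047 ] 0.2363902984294404
0 [0.6452 0.0202] 0.15
```

Pin is back home. Now move left of the open cover with shut fingers.

Run:
```python
from h import *
go([.617,.285,.27,1.3])
```

```text
[0.617 0.285 0.27  1.3  ] -> 0.357 -0.198 0.085 -0.002 -0.0 -0.133 rows 5
```

Request:
step_arm(targets="-1 0 0 0.08 0 0 0; -1 0.08 -0.04 0.08 0 0 -0.13; -1 0.16 -0.08 0.08 0 0 -0.13; -1 0.24 -0.12 0.08 0 0 -0.13; -1 0.32 -0.16 0.08 0 0 -0.13; -1 0.356 -0.18 0.08 0 0 -0.13; -1 0.356 -0.2 0.08 0 0 -0.13; -1 0.356 -0.2 0.08 0 0 -0.13; -1 0.356 -0.2 0.08 0 0 -0.13; -1 0.356 -0.2 0.08 0 0 -0.13")

```text
clock: 49.18
eef_pos: [0.6161, 0.2855, 0.2689]
tool_rot: [0.698, 0.716, 0.002, -0.001]
ft_force: [0.7, 0.5, -0.1]
grip_width: -0.0001
grasp_force: 0.0
```

Run:
```python
from h import *
st(); x=.617
go(*[[x,y,z,1.3] for y,z in[(.23,.262),(.19,.262),(.16,.262),(.142,.262),(.120,.252),(.1,.237),(.084,.219),(.072,.198),(.063,.1745),(.061,.150),(.061,.146)]])
```

```text
t 49.18 p [0.6161 0.2855 0.2689] psi 1.5 zax [ 0.001  0.003 -1.   ] F [ 0.73  0.47 -0.06] w -0.0001 g 0.0 q [0.43 0.62 0.69 1.63 0.   1.98]
[0.617 0.23  0.262 1.3  ] -> 0.002 -0.111 -0.014 -0.004 0.001 -0.004 rows 2
[0.617 0.19  0.262 1.3  ] -> 0.002 -0.191 -0.014 -0.004 0.001 -0.004 rows 3
[0.617 0.16  0.262 1.3  ] -> 0.002 -0.251 -0.014 -0.004 0.001 -0.004 rows 4
[0.617 0.142 0.262 1.3  ] -> 0.002 -0.287 -0.014 -0.004 0.001 -0.004 rows 4
[0.617 0.12  0.252 1.3  ] -> 0.002 -0.331 -0.034 -0.004 0.001 -0.004 rows 4
[0.617 0.1   0.237 1.3  ] -> 0.002 -0.371 -0.064 -0.004 0.001 -0.004 rows 5
[0.617 0.084 0.219 1.3  ] -> 0.002 -0.403 -0.1 -0.004 0.001 -0.004 rows 5
[0.617 0.072 0.198 1.3  ] -> 0.002 -0.427 -0.142 -0.004 0.001 -0.004 rows 6
[0.617  0.063  0.1745 1.3   ] -> 0.002 -0.445 -0.189 -0.004 0.001 -0.004 rows 6
[0.617 0.061 0.15  1.3  ] -> 0.002 -0.449 -0.238 -0.004 0.001 -0.004 rows 7
[0.617 0.061 0.146 1.3  ] -> 0.002 -0.449 -0.246 -0.004 0.001 -0.004 rows 7
```

Request:
step_arm(targets="-1 0.002 -0.06 -0.014 0 0 0; -1 0.002 -0.11 -0.014 0 0 0; -1 0.002 -0.14 -0.014 0 0 0; -1 0.002 -0.165 -0.014 0 0 0; -1 0.002 -0.19 -0.014 0 0 0; -1 0.002 -0.22 -0.014 0 0 0; -1 0.002 -0.25 -0.014 0 0 0; -1 0.002 -0.287 -0.014 0 0 0; -1 0.002 -0.31 -0.024 0 0 0; -1 0.002 -0.331 -0.034 0 0 0")

```text
clock: 50.02
eef_pos: [0.6188, 0.1177, 0.2523]
tool_rot: [0.699, 0.716, 0.002, 0.0]
ft_force: [0.7, 0.7, 1.1]
grip_width: -0.0001
grasp_force: 0.8
```

Request:
step_arm(targets="-1 0 -0.02 -0.015 0 0 0; -1 0 -0.04 -0.03 0 0 0; -1 0 -0.056 -0.048 0 0 0; -1 0 -0.072 -0.066 0 0 0; -1 0 -0.084 -0.087 0 0 0; -1 0 -0.096 -0.108 0 0 0; -1 0 -0.107 -0.13 0 0 0; -1 0 -0.114 -0.155 0 0 0; -1 0 -0.118 -0.18 0 0 0; -1 0 -0.118 -0.2 0 0 0")

```text
clock: 50.85
eef_pos: [0.6185, 0.0589, 0.1514]
tool_rot: [0.699, 0.716, 0.002, 0.0]
ft_force: [1.0, -2.6, 2.7]
grip_width: -0.0001
grasp_force: 1.0
```

Request:
step_arm(targets="-1 0 0 -0.012 0 0 0; -1 0 0 -0.016 0 0 0; -1 0 0 -0.016 0 0 0; -1 0 0 -0.016 0 0 0; -1 0 0 -0.016 0 0 0")

```text
clock: 51.27
eef_pos: [0.6183, 0.0591, 0.1464]
tool_rot: [0.698, 0.716, 0.002, 0.001]
ft_force: [-3.4, -4.0, 13.7]
grip_width: 0.0002
grasp_force: 6.8
```

Cover pressed fully shut (13.7 N). Lift off and check.

Request:
step_arm(targets="-1 0 0 0.03 0 0 0; -1 0 0 0.1 0 0 0; -1 0 0 0.18 0 0 0; -1 0 0 0.26 0 0 0; -1 -0.08 -0.08 0.26 0 0 0; -1 -0.16 -0.16 0.26 0 0 0; -1 -0.22 -0.24 0.26 0 0 0; -1 -0.28 -0.32 0.26 0 0 0; -1 -0.32 -0.4 0.26 0 0 0; -1 -0.34 -0.48 0.26 0 0 0")

```text
clock: 52.1
eef_pos: [0.465, -0.1371, 0.2734]
tool_rot: [0.698, 0.716, 0.002, -0.001]
ft_force: [-0.4, -0.8, 0.5]
grip_width: 0.0002
grasp_force: 0.0
```

Request:
step_arm(targets="-1 -0.1 -0.3 0 0 0 0; -1 -0.1 -0.3 0 0 0 0; -1 -0.1 -0.3 0 0 0 0; -1 -0.1 -0.3 0 0 0 0; -1 -0.1 -0.3 0 0 0 0; -1 -0.1 -0.3 0 0 0 0; -1 -0.1 -0.3 0 0 0 0; -1 -0.1 -0.3 0 0 0 0; -1 -0.1 -0.3 0 0 0 0")

```text
clock: 52.85
eef_pos: [0.4181, -0.2853, 0.274]
tool_rot: [0.697, 0.717, 0.002, -0.001]
ft_force: [-0.5, -0.7, 0.2]
grip_width: -0.0002
grasp_force: 0.0
```

Run:
```python
from h import *
st()
for n in("top","scene"):
    a=cv2.imread(f"pics/{n}0.png"); b=bot.camera(n)[:,:,::-1]; cv2.imwrite(f"pics/{n}_end.png",b)
    d=cv2.absdiff(a,b).max(2)>45; nn,l,s,c=cv2.connectedComponentsWithStats(d.astype(np.uint8))
    for j in range(1,nn):
        if s[j,4]>12: print(n,s[j],np.round(c[j]))
```

```text
t 52.85 p [ 0.4181 -0.2853  0.274 ] psi 1.57 zax [ 0.002  0.004 -1.   ] F [-0.55 -0.65  0.25] w -0.0002 g 0.0 q [-0.6   0.24  0.11  1.45  0.    0.94]
top [  247   164   298   294 22879] [411. 313.]
top [386 203  28  29 362] [400. 216.]
top [372 279  34  42 176] [388. 300.]
top [356 322  20  27 119] [365. 333.]
top [  379   324   261   156 20383] [519. 406.]
top [335 361   8   5  27] [339. 362.]
top [331 374  19  24  92] [339. 383.]
top [436 375  54  21 237] [461. 384.]
top [421 398  17   7  58] [427. 401.]
top [350 400  20  16 118] [359. 408.]
top [246 411  15   2  16] [253. 411.]
top [271 419   9  24 118] [275. 431.]
top [282 419   6   9  17] [284. 423.]
top [292 464  36  16 276] [308. 472.]
top [344 472  14   8  47] [349. 477.]
scene [185   0  25  11 184] [198.   4.]
scene [ 194    0   82   71 1955] [229.  22.]
scene [275   0  45   6 146] [298.   1.]
scene [ 338    0   30   55 1138] [353.  27.]
scene [382   0  13  49 297] [388.  17.]
scene [183   6   5  11  20] [185.  11.]
scene [192  16   4   7  17] [194.  19.]
scene [188  20   3  14  21] [189.  26.]
scene [398  23  17  27 217] [4
[... 234 characters left out ...]
22] [215.  92.]
scene [413  81   7  12  64] [416.  87.]
scene [397  89   7  26  99] [400. 100.]
scene [405  91  15  39 208] [411. 110.]
scene [ 211   96   35   74 1135] [230. 138.]
scene [353  98  22  21 162] [363. 108.]
scene [231 100   6   8  19] [234. 103.]
scene [231 110   6   4  16] [233. 112.]
scene [397 130  23  32 456] [409. 144.]
scene [389 136   9  22 107] [393. 145.]
scene [369 142  14  11  62] [374. 149.]
scene [234 216  12  10  80] [239. 222.]
scene [230 225  23  20 301] [241. 235.]
scene [198 237  12  10  71] [204. 242.]
scene [191 244  28  23 294] [203. 254.]
scene [233 254  11   8  71] [238. 258.]
scene [228 262  25  21 212] [240. 271.]
scene [250 268   4  11  24] [251. 273.]
```

Nothing around the cleaner, latch, pin stand, clay, mug or bowl differs from the start picture, so the cover is shut and latched. Handing in.

```bash
python3 -c "
from workcell import bot
print(bot.job_done())"
```

```text
the job is handed in; nothing more can be done
None
```

I handed the job in at about 53 s, but no verdict came back. The last pictures show the carriage home, the cover shut and latched, the pin tool back in its stand, and the clay, mug and bowl unmoved. All three filters hung straight on the bar before the carriage went in; I could not see them once they were under the hood.

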